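# Make up two chisel kits on the toolmaker's bench

## Task

Make up the two chisel kits: in the blue tray lay the wide blade flat in its pocket and fill its slotted sleeve up to its black line with the brass collar at the bottom and the walnut block on top of it; in the red tray lay the slim blade flat in its pocket and put the maple block, which reaches the line by itself, upright in the sleeve. The blades may lie either way round. Leave the spare aluminium collar, the hammer and the wax tin where they are.

Things in the scene. Friction and masses are not known exactly. Their poses are not given: they have to be found in the camera images.
- blue_tray: Fixed tray, board 190 (x) x 124 x 6 (mm), blue patch. Origin: centre of underside, z up. On it: blade pocket centred x 0, y 30, 170 x 44, rails 8 wide, 6 high, none at |x| < 35 (finger gap). Clear sleeve, axis x -60, y -34, bore 42: curved walls 4 thick at its +y and -y sides, blue floor z 6, black line z 42, flared blue rim z 44-51, outside 60; 32 wide finger slots toward +x and -x, floor deep.
- red_tray: The other kit tray, also fixed: red patch, red sleeve rim and floor, otherwise the same as the blue tray in every size and offset (190 x 124 x 6 mm board, pocket centred x 0, y 30, sleeve axis x -60, y -34, slots toward +x and -x, line z 42, rim top z 51). The patch, 90 x 46 on both, is flat, centred x 40, y -34. Origin: centre of underside.
- wide_blade: bright steel wide blade blank, flat, 140 mm long and 6 mm thick: the blade proper is 100 x 25 mm (toward +x), the other end a tang 40 x 10 mm (toward -x). Origin at the middle of the 140 mm length, on the centre line of the underside; x along the length, z up. About 130 g; its centre of mass lies about 10 mm from the origin toward +x.
- slim_blade: bright steel slim blade blank, flat, 140 mm long and 6 mm thick: the blade proper is 100 x 13 mm (toward +x), the other end a tang 40 x 8 mm (toward -x). Origin at the middle of the 140 mm length, on the centre line of the underside; x along the length, z up. About 70 g; its centre of mass lies about 9 mm from the origin toward +x.
- brass_collar: yellow brass collar: a disc, 36 mm diameter, 12 mm thick, standing flat on the bench with a black-looking 9 mm tang hole in each face. Origin at its centre (6 mm above its underside), z along its axis. About 100 g.
- walnut_block: dark brown walnut handle block: a round block, 36 mm diameter, 24 mm thick, standing flat on the bench with a black-looking 9 mm tang hole in each face. Origin at its centre (12 mm above its underside), z along its axis. About 30 g.
- maple_block: pale cream maple handle block: a round block, 36 mm diameter, 36 mm thick, standing flat on the bench with a black-looking 9 mm tang hole in each face. Origin at its centre (18 mm above its underside), z along its axis. About 40 g.
- spare_collar: silver aluminium collar, a spare to be left in the stock: a disc, 36 mm diameter, 12 mm thick, standing flat on the bench with a black-looking 9 mm tang hole in each face. Origin at its centre (6 mm above its underside), z along its axis. About 35 g, loose.
- hammer: bench hammer lying loose at the far side of the work, wooden handle, 260 mm long, head 88 mm across; origin on its underside near the middle, x along the handle toward the head. To be left alone.
- wax_tin: closed green wax tin, loose, 67 mm diameter, 30 mm high, on the robot's side of the stock; origin at the centre of its underside. To be left alone.
Mind the look-alikes: they are no part of the job. Leave any orange or pink look-alike of the wide_blade alone.

How it is judged (in metres and radians):
At the end, for the whole second after the job is handed in: Wide blade flat in the blue pocket (17 mm along, 12 across, 0.25 rad), brass collar flat on the floor of the blue sleeve, walnut block flat on it; slim blade flat in the red pocket (17, 18 mm, 0.25 rad), maple block on the floor of the red sleeve; stack tops at the line (3 mm); all at rest (x of wide_blade in the frame of blue_tray between -0.017 and 0.017 m and y of wide_blade in the frame of blue_tray between 0.018 and 0.042 m and z of wide_blade in the frame of blue_tray between 0.003 and 0.009 m and angle between the x axis of wide_blade and the x axis of blue_tray, either way round below 0.25 rad and angle between the z axis of wide_blade and the z axis of blue_tray, either way round below 0.08 rad and linear speed of each of wide_blade, brass_collar, walnut_block, slim_blade, maple_block below 0.02 m/s and angular speed of each of wide_blade, brass_collar, walnut_block, slim_blade, maple_block below 0.3 rad/s and x of brass_collar in the frame of blue_tray between -0.069 and -0.051 m and y of brass_collar in the frame of blue_tray between -0.04 and -0.028 m and z of brass_collar in the frame of blue_tray between 0.009 and 0.015 m and angle between the z axis of each of brass_collar, walnut_block and the z axis of blue_tray, either way round below 0.12 rad and x of walnut_block in the frame of blue_tray between -0.069 and -0.051 m and y of walnut_block in the frame of blue_tray between -0.04 and -0.028 m and z of walnut_block in the frame of blue_tray between 0.027 and 0.033 m and x of slim_blade in the frame of red_tray between -0.017 and 0.017 m and y of slim_blade in the frame of red_tray between 0.012 and 0.048 m and z of slim_blade in the frame of red_tray between 0.003 and 0.009 m and angle between the x axis of slim_blade and the x axis of red_tray, either way round below 0.25 rad and angle between the z axis of slim_blade and the z axis of red_tray, either way round below 0.08 rad and x of maple_block in the frame of red_tray between -0.069 and -0.051 m and y of maple_block in the frame of red_tray between -0.04 and -0.028 m and z of maple_block in the frame of red_tray between 0.021 and 0.027 m and angle between the z axis of maple_block and the z axis of red_tray, either way round below 0.12 rad); the robot touches nothing.
It fails at once if the spare aluminium collar moved more than 25 mm (distance of spare_collar from where it was at the start of the episode above 0.025 m).
It fails at once if the hammer moved more than 25 mm (distance of hammer from where it was at the start of the episode above 0.025 m).
It fails at once if the wax tin moved more than 25 mm (distance of wax_tin from where it was at the start of the episode above 0.025 m).
It also fails if it takes over 128 s, if anything falls off the work surface, if the arm or the gripper's body presses on something with over 40 N, if the wrist force passes 120 N, or if a joint passes its speed limit or range.

## Robot

A 6-joint arm with a two-finger parallel gripper is mounted at the origin on the work surface. World frame = base frame: x ahead of the robot, y to its left, z up, the work surface at z = 0. Lengths are in mm, angles in degrees, forces in N, time in s.
With the tool pointing down it reaches from about 300 to 850 mm from the base axis. Payload 4.2 kg.
Tool frame: the origin (TCP) lies at the centre of the arm's flange, where the gripper is bolted on; the fingertips stand 191 mm ahead of it and the grasp point (between the pads) lies 172 mm ahead of it; z points along the fingers, y is the direction in which the jaws open and shut (so a half turn about z gives the same grasp; the last joint's range is limited). The gripper opens to 91 mm and grips with 3 to 60 N. Pads are 32 mm wide; open, the fingers measure 118 mm over their backs; the gripper's body (76 mm by 178 mm) begins 60 mm behind the grasp point.
Start: joints at [-70.932, 18.312, 89.639, -0, 72.044, -1.146], TCP at [198.676, -539.584, 404.776] pointing down, gripper open.
Joint ranges: [-177.97, 177.97], [-48.28, 115.42], [12.27, 149.76], [-77.06, 257.06], [2.81, 150.46], [-146.56, 146.56]. Speed limits (degrees/s): [147.25, 147.25, 180, 180, 180, 180].

## Interface

Orientations are given as [roll, pitch, yaw] about the fixed x, y, z axes, in that order (R = Rz(yaw) Ry(pitch) Rx(roll)).
In Python, from workcell import status, vision, ticket gives the robot as it stands.
- The arm moves only by the shell command python3 -m jog 'ROWS' [FORCE]. ROWS is JSON, a list of rows, each a list of 7 numbers: the finger opening in m, from 0 to 0.0912, then the shift along the tool's x, y, z in m, then the turn, a rotation vector about the tool's x, y, z in rad. A call has 1 to 12 rows; each row shifts and turns the commanded pose from where the row before left it, along the tool's axes as they then stand; what a row does not reach is not made up. A row lasts 1/8 s, in which the tool goes at most 62.5 mm and 10.7 degrees, less where a joint would pass 70% of its speed; a pose out of reach is approached as far as the arm can. A call with a gripper value outside its range is refused whole. The fingers move at their own pace and stop on an object; FORCE is the grip in N (left out, the last holds). Time passes only in rows, so rows that do not move let the fingers close. It gives the time, the measured TCP pose, the force and the opening at its end, in the units of the state.
- status.state(): the state, without advancing time (a new reading comes with each control period).
- vision.grab_frame(name): name is "scene" or "top" or "wrist"; returns a dict with "color" (384x512x3 uint8, blue, green, red), "depth" (384x512 float32, mm along the optical axis (not along the pixel's ray), 0 where there is no reading), "fov_y" (degrees; the focal length in pixels is half the picture's height over the tangent of half this angle, whatever the lens; pixels are square), "cx", "cy" (the principal point, pixels), "pose" (4x4, takes a point from camera to world coordinates). Camera axes: x right, y down, z forward; pixel columns grow to the right and rows downward; lengths in mm; the calibration is good to about 2 mm. A picture is of the moment at which its call begins.
- ticket.job_done(): hands the job in, once; it reports no verdict.
Trained networks look in the newest picture that a camera, given by its name, has taken for a name from the list of things; names that differ only in an ending like _2 or _b are one class to them, and where a whole thing is asked for, a point or a joint stands for the part that bears it (a point fixed in the world has none). Each returns a list of dicts, best first, with "p" (0 to 1); they miss things now and then, are a little off and sometimes report something else, mostly with a low value. They report only what shows in the picture. A call takes as long as a camera call. They do not tell look-alikes from the thing itself.
- vision.find_in(camera, label): "location" ([x, y, z] in mm, in world coordinates, good to about 4 mm: the middle of the surface that is visible of it).
- vision.silhouettes(camera, label): "pixels" (384x512 bool, what is visible of it).
The state is a dict: "time_s": time; "qpos": joint angles; "qvel": joint speeds; "effort": joint torques, N m; "ee_pos": TCP position; "ee_rot": TCP orientation; "force": force on the tool from outside, world axes, zero at the start; "torque": the same for the moment, N m; "gripper_width": finger opening in mm.
Only numpy, scipy, OpenCV 4.12 (cv2) and the standard library are available. Lean on these libraries where they do the work, as an engineer would, in place of code of your own. Each camera call takes 0.05 s, during which the arm holds its last target.

## Working session

There is one attempt and no reset: what is moved stays moved. The work goes in short steps, Python scripts to look and compute and a shell command to move; the robot and the scene stay as the last step left them, time stands still between calls to the robot, and variables do not carry over. Pictures are saved under pics/ and viewed, and the job is handed in when it is done.

```bash
mkdir -p pics; ls; python3 - <<'E'
from workcell import status, vision
import cv2
s=status.state();print(s)
for n in ("scene","top","wrist"):
    f=vision.grab_frame(n);cv2.imwrite(f"pics/a_{n}.png",f["color"]);print(n,f["fov_y"],f["cx"],f["cy"],f["pose"].round(3).tolist())
E
```

```text
pics
{'time_s': 0.0, 'qpos': array([-7.09328614e+01,  1.83506957e+01,  8.97081679e+01,  1.12922806e-03,
        7.20425770e+01, -1.14715822e+00]), 'qvel': array([ 0.03058751, -0.10970723, -0.01394449,  0.01458032,  0.10513789,
        0.01396822]), 'effort': array([-1.29052671e-03, -4.12460876e+01, -2.31976479e+01,  7.24561675e-02,
        4.57597047e-02, -1.54539962e-04]), 'ee_pos': array([ 198.61470102, -539.41929691,  403.91751719]), 'ee_rot': array([-1.79898601e+02, -3.10425977e-03,  2.02139450e+01]), 'force': array([-0.06338441,  0.48195619, -0.36604611]), 'torque': array([ 0.0530171 , -0.00164237, -0.02842597]), 'gripper_width': 91.0641364063053}
scene 48.85630383629856 254.41681180082995 196.6189073686382 [[0.722, 0.59, -0.362, 858.328], [0.692, -0.622, 0.366, -389.36], [-0.009, -0.515, -0.857, 951.691], [0.0, 0.0, 0.0, 1.0]]
top 54.890331707074935 258.1982887281483 193.20056728051514 [[-0.028, -0.998, 0.059, 444.401], [-0.999, 0.026, -0.033, 15.18], [0.032, -0.06, -0.998, 1147.491], [0.0, 0.0, 0.0, 1.0]]
wrist 65.29518097130133 256.35643197855546 192.3816486990573 [[0.345, -0.902, -0.259, 271.404], [-0.939, -0.332, -0.094, -512.717], [-0.001, 0.275, -0.961, 384.268], [0.0, 0.0, 0.0, 1.0]]
```

View pics/a_top.png

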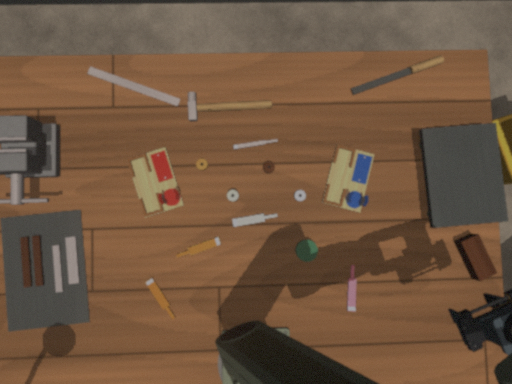

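View pics/a_scene.png

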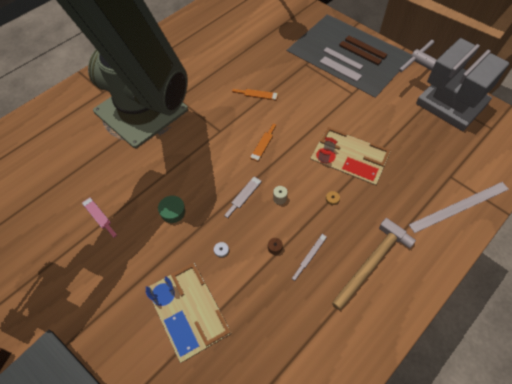

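```bash
cat > h.py <<'E'
import numpy as np,cv2
from workcell import status, vision
from scipy.spatial.transform import Rotation as R
def proj(f,P):
    P=np.atleast_2d(P);T=np.linalg.inv(f["pose"]);q=P@T[:3,:3].T+T[:3,3]
    F=f["color"].shape[0]/2/np.tan(np.radians(f["fov_y"]/2))
    return q[:,:2]/q[:,2:]*F+[f["cx"],f["cy"]]
def deproj(f,uv,z=None):
    """pixels -> world; on plane z, or by depth"""
    uv=np.atleast_2d(uv).astype(float);F=f["color"].shape[0]/2/np.tan(np.radians(f["fov_y"]/2))
    d=np.c_[(uv-[f["cx"],f["cy"]])/F,np.ones(len(uv))]
    M=f["pose"]
    if z is None:
        dep=f["depth"][uv[:,1].astype(int),uv[:,0].astype(int)]
        return (d*dep[:,None])@M[:3,:3].T+M[:3,3]
    w=d@M[:3,:3].T;k=(z-M[2,3])/w[:,2]
    return w*k[:,None]+M[:3,3]
E
python3 - <<'E'
from h import *
for c in ("top","scene"):
    f=vision.grab_frame(c)
    for n in "blue_tray red_tray wide_blade slim_blade brass_collar walnut_block maple_block spare_collar hammer wax_tin".split():
        print(c,n,[(np.round(r["location"]).tolist(),round(r["p"],2),proj(f,r["location"])[0].round().tolist()) for r in vision.find_in(c,n)[:4]])
E
```

```text
top blue_tray [([552.0, -305.0, 5.0], 0.74, [348.0, 178.0])]
top red_tray [([556.0, 292.0, 11.0], 0.79, [155.0, 181.0])]
top wide_blade [([352.0, 157.0, 7.0], 0.86, [201.0, 247.0]), ([435.0, 6.0, 7.0], 0.56, [250.0, 218.0]), ([205.0, -301.0, 8.0], 0.55, [352.0, 290.0])]
top slim_blade [([670.0, -9.0, 10.0], 0.71, [252.0, 142.0]), ([335.0, -161.0, 30.0], 0.36, [306.0, 250.0])]
top brass_collar []
top walnut_block []
top maple_block [([503.0, 54.0, 36.0], 0.64, [233.0, 196.0])]
top spare_collar []
top hammer [([778.0, 95.0, 24.0], 0.97, [218.0, 108.0]), ([435.0, 4.0, 6.0], 0.19, [250.0, 218.0])]
top wax_tin [([336.0, -162.0, 33.0], 0.62, [306.0, 250.0])]
scene blue_tray [([561.0, -307.0, 6.0], 0.74, [188.0, 313.0]), ([611.0, 149.0, 12.0], 0.55, [333.0, 198.0])]
scene red_tray [([560.0, 293.0, 6.0], 0.88, [350.0, 156.0]), ([508.0, 53.0, 34.0], 0.15, [278.0, 193.0])]
scene wide_blade [([433.0, 4.0, 5.0], 0.6, [244.0, 193.0]), ([208.0, 288.0, 8.0], 0.59, [257.0, 92.0]), ([209.0, -299.0, 6.0], 0.56, [99.0, 215.0]), ([356.0, 156.0, 5.0], 0.55, [263.0, 144.0])]
scene slim_blade [([672.0, -17.0, 7.0], 0.7, [309.0, 257.0])]
scene brass_collar [([611.0, 150.0, 15.0], 0.58, [333.0, 197.0])]
scene walnut_block [([597.0, -61.0, 25.0], 0.51, [274.0, 246.0])]
scene maple_block [([510.0, 52.0, 37.0], 0.59, [279.0, 193.0])]
scene spare_collar [([507.0, -148.0, 14.0], 0.48, [222.0, 249.0])]
scene hammer [([792.0, 87.0, 23.0], 0.79, [378.0, 257.0]), ([438.0, 1.0, 2.0], 0.41, [245.0, 196.0])]
scene wax_tin [([341.0, -164.0, 31.0], 0.66, [171.0, 208.0])]
```

```bash
python3 - <<'E'
from h import *
f=vision.grab_frame("top");c=f["color"]
def crop(u,v,r=40): return cv2.resize(c[v-r:v+r,u-r:u+r],(390,390),interpolation=cv2.INTER_CUBIC)
cv2.imwrite("pics/b1.png",np.hstack([crop(250,205),crop(350,180)]))
cv2.imwrite("pics/b2.png",np.hstack([crop(157,183),crop(225,175)]))
hsv=cv2.cvtColor(c,cv2.COLOR_BGR2HSV)
for cam in("top","scene"):
    f=vision.grab_frame(cam);hsv=cv2.cvtColor(f["color"],cv2.COLOR_BGR2HSV).astype(int)
    H,S,V=hsv[...,0],hsv[...,1],hsv[...,2]
    masks={"blue":(H>100)&(H<125)&(S>150)&(V>60),"red":((H<5)|(H>174))&(S>170)&(V>80),
      "wide":0,"slim":0}
    for n in("blue","red"):
        m=masks[n].astype(np.uint8);k,l,st,ce=cv2.connectedComponentsWithStats(m)
        for i in range(1,k):
            if st[i,4]>25:
                p=np.argwhere(l==i)[:,::-1].astype(np.float32);w=deproj(f,p,6.5);
                r=cv2.minAreaRect(w[:,:2].astype(np.float32))
                print(cam,n,st[i,4],ce[i].round(1),"z6:",deproj(f,ce[i],6.5)[0].round(1),"z51:",deproj(f,ce[i],50)[0].round(1),"rect",np.round(r[0],1),np.round(r[1],1),round(r[2],1))
E
```

```text
top blue 78 [363.5 168.7] z6: [ 579.8 -355.     6.5] z51: [ 574.6 -340.9   50. ] rect [ 580.1 -350.6] [28.1 70. ] 74.0
top red 299 [161.2 165.8] z6: [604.  273.8   6.5] z51: [597.9 264.   50. ] rect [603.5 273.7] [81.6 38.3] 15.7
top red 149 [171.1 196.5] z6: [508.4 244.9   6.5] z51: [505.9 236.2  50. ] rect [508.4 245.2] [36.6 40.1] 89.1
scene blue 261 [163.  293.3] z6: [ 486.4 -317.     6.5] z51: [ 503.6 -320.4   50. ] rect [ 485.1 -313.4] [40.9 50.9] 75.1
scene blue 674 [180.9 333.2] z6: [ 584.1 -347.7    6.5] z51: [ 596.7 -349.6   50. ] rect [ 583.3 -347.3] [40.1 83.7] 73.5
scene red 26 [330.4 139.8] z6: [486.  298.3   6.5] z51: [503.2 266.6  50. ] rect [486.3 298.7] [27.7  8.9] 22.9
scene red 99 [327.  153.9] z6: [510.1 252.9   6.5] z51: [526.2 223.3  50. ] rect [508.7 249.3] [47.5 33.4] 15.2
scene red 382 [360.  168.6] z6: [606.1 275.1   6.5] z51: [617.7 244.5  50. ] rect [605.9 275.5] [85.6 41.1] 16.3
```

View pics/b1.png

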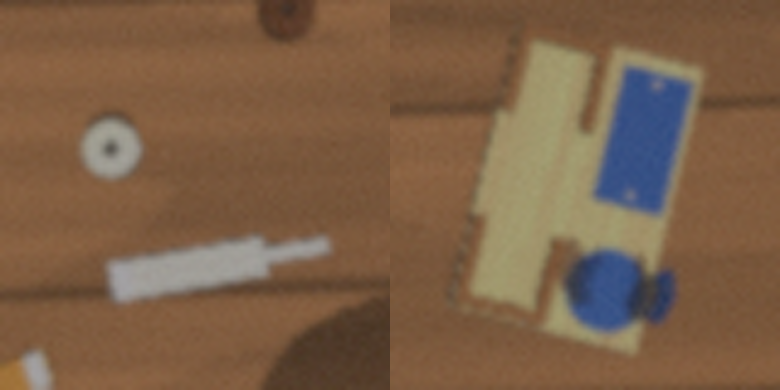

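View pics/b2.png

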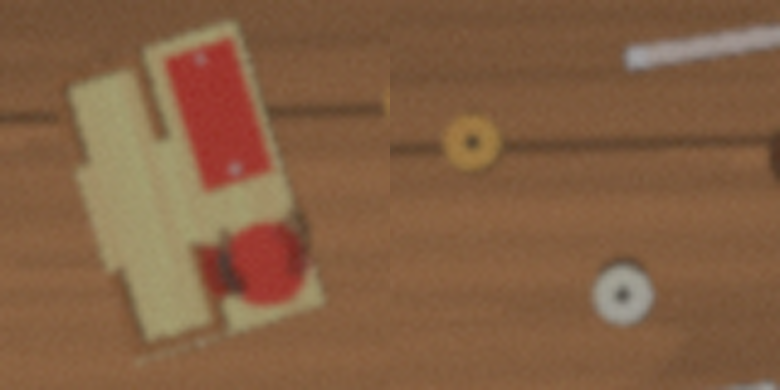

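View pics/a_wrist.png

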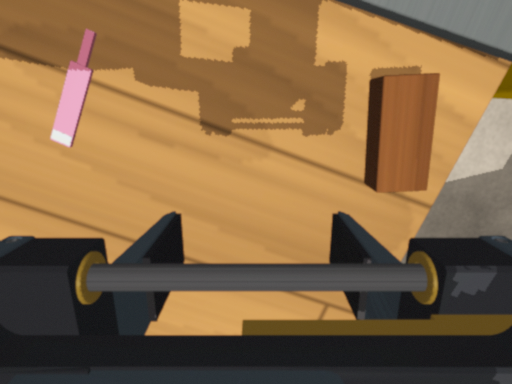

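```bash
python3 - <<'E'
from h import *
f=vision.grab_frame("scene");c=f["color"]
def crop(u,v,r=40): return cv2.resize(c[v-r:v+r,u-r:u+r],(390,390),interpolation=cv2.INTER_CUBIC)
cv2.imwrite("pics/c1.png",np.hstack([crop(185,315,50),crop(348,155)]))
f=vision.grab_frame("wrist");d=f["depth"];print(d[::32,::40].astype(int))
# camera offset in tool frame
s=status.state();Rt=R.from_euler("xyz",s["ee_rot"],degrees=True).as_matrix()
print(Rt.T@(f["pose"][:3,3]-s["ee_pos"]),(Rt.T@f["pose"][:3,:3]).round(3))
E
```

```text
[[ 337  337  337  335  339  337  337  339  337  281  280  279  280]
 [ 347  346  346  346  346  347  346  346  348  347  347  295  289]
 [ 357  356  349  358  356  356  357  355  356  356  356  357  356]
 [ 367  365  360  366  366  366  366  366  365  365  323  365  367]
 [ 376  377  378  376  376  376  375  377  377  378  333  375 1113]
 [ 388  388  387  387  388  388  388  387  387  388  343  388 1144]
 [ 400  399  401  399  401  400  398  401  400  401  400 1179 1181]
 [ 412  411  413  413  159  414  413  411  412  414  413 1216 1215]
 [  85   83   82  126  142  426  426  425  425  132  425   82   83]
 [  78   78   80   84   85   84   85   85   86   85   86   80   78]
 [  81   81   82  106  455  455  457   79   79   78   77   78   78]
 [  65   67   66   66   66   67   66   65   66   65   67   67   67]]
[77.52840142  0.10852697 19.74829025] [[-0.001 -0.961 -0.275]
 [ 1.    -0.001  0.   ]
 [-0.    -0.275  0.961]]
```

View pics/c1.png

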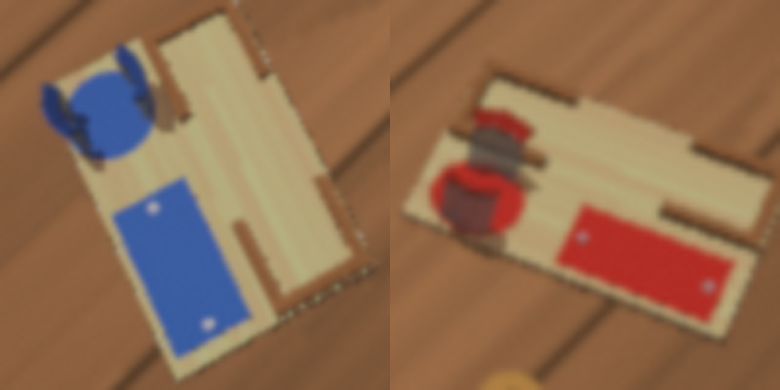

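```bash
cat >> h.py <<'E'
def go(x,y,z,yaw):
    """delta from measured pose: turn first (about tool z), then shift in new tool axes"""
    s=status.state();p=s["ee_pos"];r,pi,yw=s["ee_rot"]
    d=(yaw-yw+180)%360-180
    R1=R.from_euler("xyz",[180,0,yaw],degrees=True).as_matrix()
    sh=R1.T@(np.array([x,y,z])-p)
    print("t",round(s["time_s"],2),"pos",p.round(1),"rot",s["ee_rot"].round(2),"w",round(s["gripper_width"],1),"| TURN rz rad",round(-np.radians(d),3),"then shift mm",sh.round(1),"| q6 then",round(s["qpos"][0]+90-yaw))
E
python3 - <<'E'
from h import *
go(464,-396,404,74)
E
```

```text
t 1.5 pos [ 198.7 -539.6  404.8] rot [180.    -0.    20.21] w 91.6 | TURN rz rad -0.939 then shift mm [211.1 215.5   0.8] | q6 then -55
```

```bash
python3 -m jog '[[0.091,0,0,0,0,0,-0.157],[0.091,0,0,0,0,0,-0.157],[0.091,0,0,0,0,0,-0.157],[0.091,0,0,0,0,0,-0.156],[0.091,0,0,0,0,0,-0.156],[0.091,0,0,0,0,0,-0.156],[0.091,0.042,0.043,0,0,0,0],[0.091,0.042,0.043,0,0,0,0],[0.091,0.042,0.043,0,0,0,0],[0.091,0.042,0.043,0,0,0,0],[0.091,0.043,0.043,0,0,0,0],[0.091,0,0,0,0,0,0]]' 20
python3 - <<'E'
from h import *
f=vision.grab_frame("wrist");cv2.imwrite("pics/d.png",cv2.resize(f["color"],(768,576)));go(464,-396,404,74)
np.savez("d.npz",**f)
E
```

```text
time_s: 3.0
ee_pos: [466.6, -393.7, 404.4]
ee_rot: [180.0, -0.0, 74.3]
force: [0.3, -0.0, -0.1]
gripper_width: 91.2
t 3.05 pos [ 464.8 -394.9  404.4] rot [-1.7996e+02  1.0000e-02  7.4210e+01] w 91.5 | TURN rz rad 0.004 then shift mm [-1.3 -0.5  0.4] | q6 then -25
```

View pics/d.png

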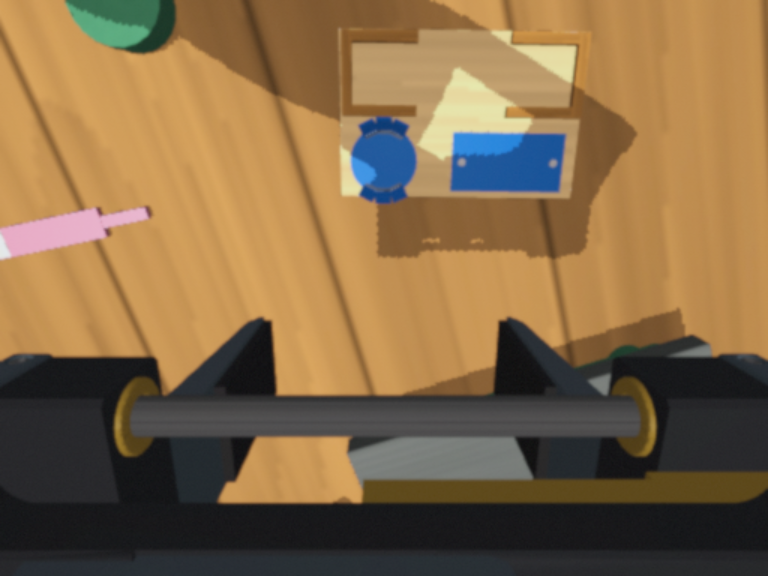

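```bash
python3 - <<'E'
from h import *
f=dict(np.load("d.npz"))
f={k:(v if v.ndim else float(v)) for k,v in f.items()}
hsv=cv2.cvtColor(f["color"],cv2.COLOR_BGR2HSV).astype(int);H,S,V=hsv[...,0],hsv[...,1],hsv[...,2]
m=((H>98)&(H<125)&(S>120)&(V>60)).astype(np.uint8)
k,l,st,ce=cv2.connectedComponentsWithStats(m)
for i in range(1,k):
    if st[i,4]>80:
        p=np.argwhere(l==i)[:,::-1].astype(float)
        w=deproj(f,p,6.5);r=cv2.minAreaRect(w[:,:2].astype(np.float32))
        print(st[i],ce[i].round(1),"z6",deproj(f,ce[i],6)[0].round(1),"rect",np.round(r[0],1),np.round(r[1],1),round(r[2],1))
        print("bbox ctr at z6/z51",deproj(f,[st[i,0]+st[i,2]/2-.5,st[i,1]+st[i,3]/2-.5],6)[0].round(1),deproj(f,[st[i,0]+st[i,2]/2-.5,st[i,1]+st[i,3]/2-.5],51)[0].round(1))
        print("depth z med",np.median(deproj(f,p)[:,2]))
c=f["color"][60:160,215:320];cv2.imwrite("pics/e.png",cv2.resize(c,None,fx=5.5,fy=5.5,interpolation=cv2.INTER_CUBIC))
E
```

```text
[ 235   78   42   57 1739] [255.3 106.4] z6 [ 486.7 -318.3    6. ] rect [ 486.8 -318.7] [65.3 50. ] 74.3
bbox ctr at z6/z51 [ 487.  -317.9    6. ] [ 487. -318.   51.]
depth z med 7.040653422133801
[ 301   89   75   38 2652] [337.5 107.6] z6 [ 582.5 -346.8    6. ] rect [ 582.6 -347. ] [43.3 88.2] 74.3
bbox ctr at z6/z51 [ 583.1 -346.8    6. ] [ 571.7 -343.5   51. ]
depth z med 7.139903832400705
```

View pics/e.png

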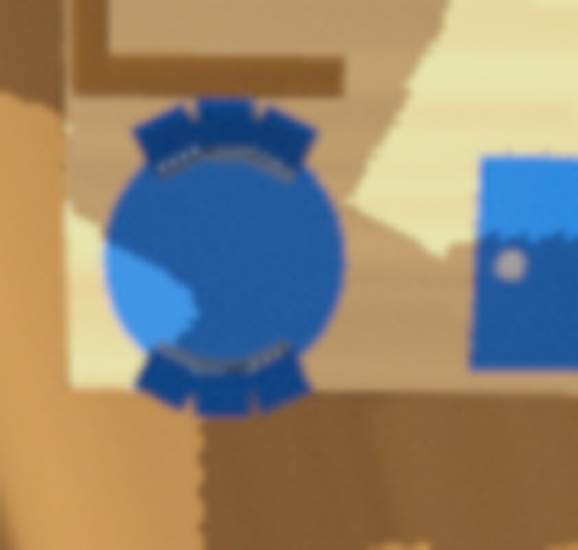

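```bash
python3 - <<'E'
from h import *
go(589,75,330,74)
E
```

```text
t 3.05 pos [ 464.8 -394.9  404.4] rot [-1.7996e+02  1.0000e-02  7.4210e+01] w 91.5 | TURN rz rad 0.004 then shift mm [485.9 -10.2  74.4] | q6 then -25
```

```bash
python3 -m jog '[[0.091,0.054,-0.001,0.008,0,0,0],[0.091,0.054,-0.001,0.008,0,0,0],[0.091,0.054,-0.001,0.008,0,0,0],[0.091,0.054,-0.001,0.008,0,0,0],[0.091,0.054,-0.001,0.008,0,0,0],[0.091,0.054,-0.001,0.008,0,0,0],[0.091,0.054,-0.001,0.008,0,0,0],[0.091,0.054,-0.001,0.008,0,0,0],[0.091,0.054,-0.002,0.010,0,0,0],[0.091,0,0,0,0,0,0]]' 20
cat >> h.py <<'E'
def snap(cam,name,scale=1.5):
    f=vision.grab_frame(cam);cv2.imwrite(f"pics/{name}.png",cv2.resize(f["color"],None,fx=scale,fy=scale));return f
def comps(f,m,z,amin=150):
    k,l,st,ce=cv2.connectedComponentsWithStats(m.astype(np.uint8))
    for i in range(1,k):
        if st[i,4]>amin:
            p=np.argwhere(l==i)[:,::-1].astype(float);w=deproj(f,p,z)
            r=cv2.minAreaRect(w[:,:2].astype(np.float32))
            print(st[i,4],"px",ce[i].round(1),"ctr",deproj(f,ce[i],z)[0].round(1),"rect",np.round(r[0],1),np.round(r[1],1),round(r[2],1),"depthz",np.median(deproj(f,p)[:,2]).round(1))
E
python3 - <<'E'
from h import *
f=snap("wrist","f")
for n in("brass_collar","red_tray"):
    for r in vision.silhouettes("wrist",n)[:2]:
        print(n,r["p"]);comps(f,r["pixels"],12 if n[0]=="b" else 6)
go(589,75,330,74)
E
```

```text
time_s: 4.3
ee_pos: [587.8, 75.5, 329.8]
ee_rot: [-179.9, 0.0, 74.2]
force: [-0.1, -0.8, 0.0]
gripper_width: 91.1
brass_collar 0.8
1101 px [255.8 105. ] ctr [608.3 151.7  12. ] rect [608.5 151.8] [33.9 34.5] 74.1 depthz 12.3
red_tray 0.95
7102 px [131.9  27. ] ctr [518.3 248.2   6. ] rect [524.8 234. ] [ 67.  150.7] 74.1 depthz 6.7
t 4.45 pos [587.5  72.4 330.9] rot [1.800e+02 5.000e-02 7.394e+01] w 90.5 | TURN rz rad -0.001 then shift mm [2.9 0.8 0.9] | q6 then 22
```

View pics/f.png

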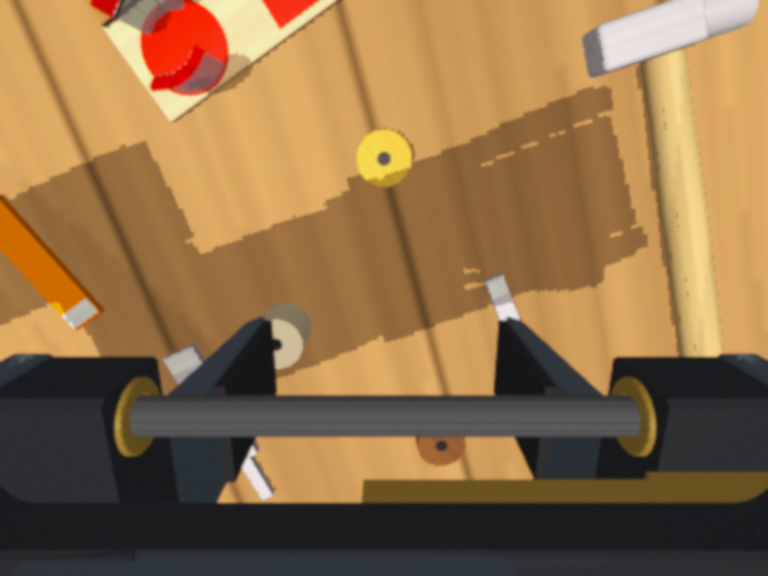

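```bash
python3 - <<'E'
from h import *
for i in range(3): go(608.3,151.7,250,74); vision.grab_frame("top")
E
```

```text
t 4.45 pos [587.5  72.4 330.9] rot [1.800e+02 5.000e-02 7.394e+01] w 90.5 | TURN rz rad -0.001 then shift mm [81.9 -1.8 80.9] | q6 then 22
t 4.5 pos [587.5  72.2 331.1] rot [1.7998e+02 4.0000e-02 7.3900e+01] w 90.9 | TURN rz rad -0.002 then shift mm [82.1 -1.9 81.1] | q6 then 22
t 4.55 pos [587.5  72.2 331.1] rot [1.7997e+02 2.0000e-02 7.3880e+01] w 91.0 | TURN rz rad -0.002 then shift mm [82.2 -1.9 81.1] | q6 then 22
```

```bash
python3 -m jog '[[0.091,0.041,-0.001,0.020,0,0,0],[0.091,0.041,-0.001,0.020,0,0,0],[0.091,0,0,0.040,0,0,0],[0.091,0,0,0.030,0,0,0],[0.091,0,0,0,0,0,0],[0.091,0,0,0,0,0,0]]' 20
python3 - <<'E'
from h import *
f=snap("wrist","g",1); go(608.3,151.7,193,74)
E
```

```text
time_s: 5.35
ee_pos: [609.0, 152.7, 222.2]
ee_rot: [179.9, -0.1, 74.0]
force: [0.2, 0.4, 0.4]
gripper_width: 91.0
t 5.4 pos [609.1 152.9 222.6] rot [ 1.7983e+02 -9.0000e-02  7.3960e+01] w 91.1 | TURN rz rad -0.001 then shift mm [-1.4 -0.4 29.6] | q6 then 29
```

View pics/g.png

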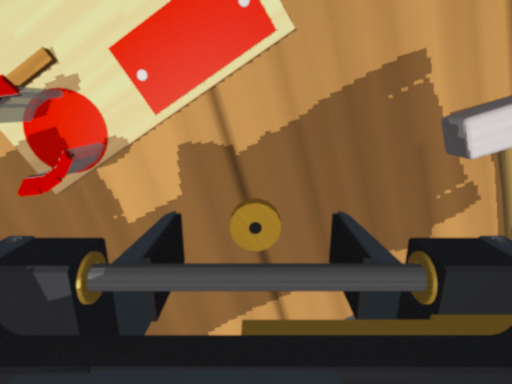

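```bash
python3 -m jog '[[0.091,-0.001,0,0.016,0,0,0],[0.091,0,0,0.014,0,0,0],[0.091,0,0,0,0,0,0],[0.02,0,0,0,0,0,0],[0.02,0,0,0,0,0,0],[0.02,0,0,0,0,0,0],[0.02,0,0,0,0,0,0],[0.02,0,0,0,0,0,0],[0.02,0,0,0,0,0,0],[0.02,0,0,0,0,0,0]]' 25
python3 - <<'E'
from h import *
go(608.3,151.7,193,74)
E
```

```text
time_s: 6.65
ee_pos: [608.1, 152.6, 191.1]
ee_rot: [180.0, -0.0, 74.0]
force: [-1.2, 0.4, 6.6]
gripper_width: 35.5
t 6.65 pos [608.1 152.6 191.1] rot [ 1.7998e+02 -3.0000e-02  7.4010e+01] w 35.5 | TURN rz rad 0.0 then shift mm [-0.8  0.4 -1.9] | q6 then 29
```

```bash
python3 - <<'E'
from h import *
go(487,-318.4,290,74.2)
E
python3 -m jog '[[0.02,0,0,-0.04,0,0,0],[0.02,0,0,-0.06,0,0,0],[0.02,-0.052,0.001,0,0,0,0],[0.02,-0.052,0.001,0,0,0,0],[0.02,-0.052,0.001,0,0,0,0],[0.02,-0.052,0.001,0,0,0,0],[0.02,-0.052,0.001,0,0,0,0],[0.02,-0.052,0.001,0,0,0,0],[0.02,-0.052,0.001,0,0,0,0],[0.02,-0.052,0.001,0,0,0,0],[0.02,-0.052,0.001,0,0,0,0],[0.02,0,0,0,0,0,0]]'
python3 - <<'E'
from h import *
go(487,-318.4,290,74.2)
E
```

```text
t 6.65 pos [608.1 152.6 191.1] rot [ 1.7998e+02 -3.0000e-02  7.4010e+01] w 35.5 | TURN rz rad -0.003 then shift mm [-486.2   11.7  -98.9] | q6 then 29
time_s: 8.15
ee_pos: [486.8, -302.9, 289.6]
ee_rot: [-180.0, 0.0, 73.8]
force: [1.0, 1.0, -0.9]
gripper_width: 34.8
t 8.15 pos [ 486.8 -302.9  289.6] rot [-1.7995e+02  3.0000e-02  7.3750e+01] w 34.8 | TURN rz rad -0.008 then shift mm [-14.9   4.5  -0.4] | q6 then -17
```

```bash
python3 -m jog '[[0.02,-0.015,0.004,0,0,0,0],[0.02,0,0,0.02,0,0,0],[0.02,0,0,0,0,0,0],[0.02,0,0,0,0,0,0]]'
python3 - <<'E'
from h import *
go(487,-318.4,290,74.2)
f=snap("wrist","h",1.5)
c=snap("scene","hs",1)["color"];cv2.imwrite("pics/h2.png",cv2.resize(c[250:370,110:250],None,fx=5,fy=5,interpolation=cv2.INTER_CUBIC))
E
```

```text
time_s: 8.65
ee_pos: [488.0, -315.1, 271.0]
ee_rot: [180.0, 0.0, 74.1]
force: [-0.2, 0.3, -0.8]
gripper_width: 35.2
t 8.65 pos [ 488.  -315.1  271. ] rot [1.7998e+02 1.0000e-02 7.4080e+01] w 35.2 | TURN rz rad -0.002 then shift mm [ -3.5  -0.1 -19. ] | q6 then -18
```

View pics/h.png

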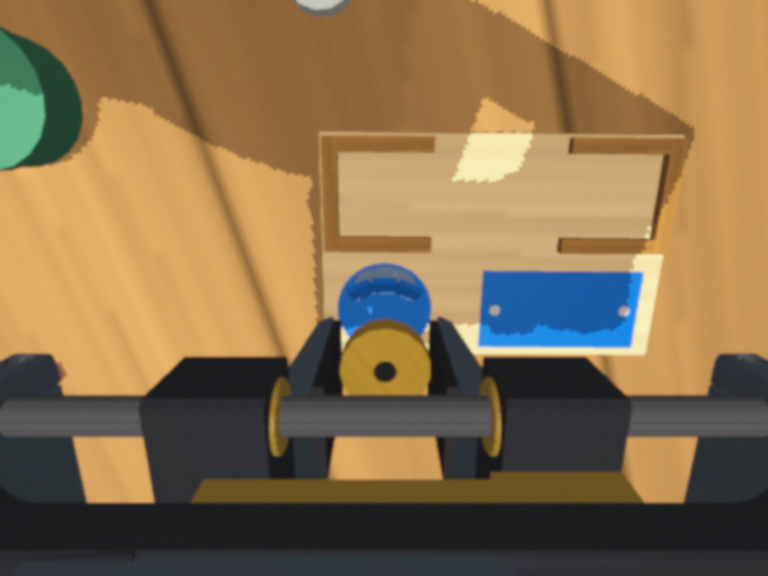

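View pics/h2.png

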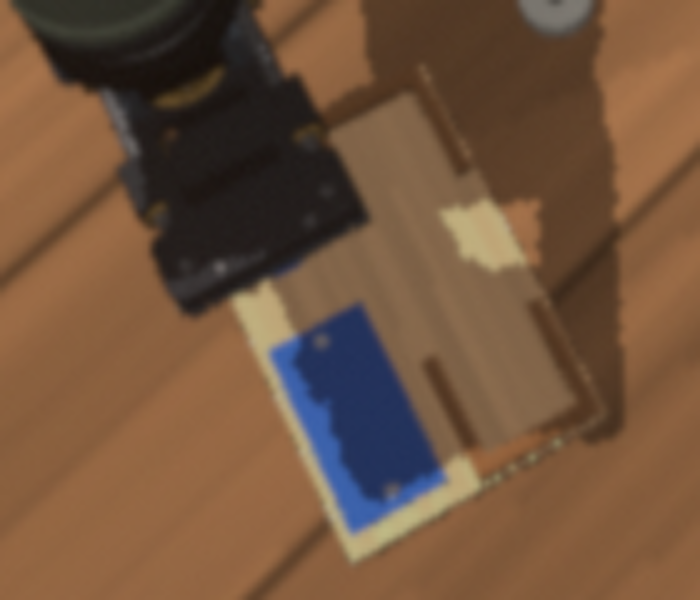

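```bash
python3 - <<'E'
from h import *
f=vision.grab_frame("wrist");go(487,-318.4,250,74.2)
print(deproj(f,[385/1.5,371/1.5],92))
H,S,V=[a.astype(int) for a in cv2.split(cv2.cvtColor(f["color"],cv2.COLOR_BGR2HSV))]
comps(f,(H>98)&(H<125)&(S>120)&(V>60),6.5)
E
```

```text
t 8.8 pos [ 487.9 -315.3  271.5] rot [1.7992e+02 3.0000e-02 7.4060e+01] w 35.2 | TURN rz rad -0.003 then shift mm [-3.3 -0.1 21.5] | q6 then -18
[[ 487.65000612 -316.84960275   92.        ]]
1820 px [255.2 200.5] ctr [ 487.2 -315.     6.5] rect [ 487.3 -314.1] [41.4 51.3] 76.6 depthz 6.9
4921 px [371.6 205. ] ctr [ 582.5 -346.6    6.5] rect [ 582.4 -347.5] [44.6 88.8] 73.7 depthz 7.1
```

```bash
python3 -m jog '[[0.02,-0.003,0,0,0,0,0],[0.02,0,0,0.015,0,0,0],[0.02,0,0,0.015,0,0,0],[0.02,0,0,0.01,0,0,0],[0.02,0,0,0,0,0,0]]'
python3 -m jog '[[0.02,0,0,0.01,0,0,0],[0.02,0,0,0,0,0,0]]'
python3 -m jog '[[0.02,0,0,0.01,0,0,0],[0.02,0,0,0,0,0,0]]'
```

```text
time_s: 9.43
ee_pos: [486.4, -318.2, 229.3]
ee_rot: [-179.8, -0.0, 74.0]
force: [0.7, -0.5, -0.5]
gripper_width: 35.3
time_s: 9.68
ee_pos: [486.5, -318.2, 220.1]
ee_rot: [-179.9, -0.0, 74.0]
force: [0.2, -1.4, -1.0]
gripper_width: 34.9
time_s: 9.93
ee_pos: [486.5, -318.2, 209.9]
ee_rot: [-179.9, -0.0, 74.0]
force: [-0.8, -0.1, -1.3]
gripper_width: 34.8
```

```bash
python3 -m jog '[[0.02,0,0,0.01,0,0,0],[0.02,0,0,0.001,0,0,0],[0.02,0,0,0,0,0,0]]'
python3 -m jog '[[0.05,0,0,0,0,0,0],[0.05,0,0,0,0,0,0],[0.05,0,0,0,0,0,0],[0.05,0,0,-0.03,0,0,0],[0.05,0,0,-0.03,0,0,0],[0.05,0,0,-0.03,0,0,0],[0.091,-0.05,0,-0.02,0,0,0],[0.091,0,0,0,0,0,0],[0.091,0,0,0,0,0,0]]'
python3 - <<'E'
from h import *
f=snap("wrist","i",1.5);go(0,0,300,74)
E
```

```text
time_s: 10.3
ee_pos: [486.7, -318.4, 199.6]
ee_rot: [-180.0, -0.0, 74.0]
force: [-0.1, -0.5, -0.5]
gripper_width: 35.0
time_s: 11.42
ee_pos: [472.6, -366.2, 309.4]
ee_rot: [-179.9, -0.0, 74.0]
force: [-0.5, 0.1, -0.2]
gripper_width: 77.3
t 11.47 pos [ 472.8 -365.8  309. ] rot [-1.7991e+02 -6.0000e-02  7.4010e+01] w 81.3 | TURN rz rad 0.0 then shift mm [ 221.3 -555.3    9. ] | q6 then -23
```

View pics/i.png

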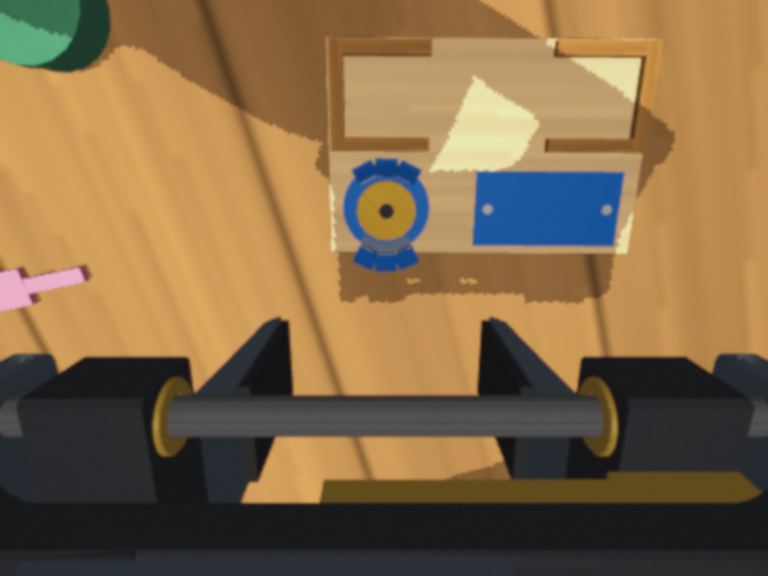

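The brass collar lies flat and centred in the blue sleeve at (386,211). Next is the walnut block.

```bash
python3 - <<'E'
from h import *
go(575,-136,330,74)
E
```

```text
t 11.47 pos [ 472.8 -365.8  309. ] rot [-1.7991e+02 -6.0000e-02  7.4010e+01] w 81.3 | TURN rz rad 0.0 then shift mm [249.1  34.9 -21. ] | q6 then -23
```

```bash
python3 -m jog '[[0.091,0.05,0.007,-0.004,0,0,0],[0.091,0.05,0.007,-0.004,0,0,0],[0.091,0.05,0.007,-0.004,0,0,0],[0.091,0.05,0.007,-0.004,0,0,0],[0.091,0.049,0.007,-0.005,0,0,0],[0.091,0,0,0,0,0,0],[0.091,0,0,0,0,0,0],[0.091,0,0,0,0,0,0]]' 20
python3 - <<'E'
from h import *
f=snap("wrist","j")
for n,z in(("walnut_block",24),("slim_blade",6),("wide_blade",6),("spare_collar",12),("maple_block",36)):
    for r in vision.silhouettes("wrist",n)[:2]:
        print(n,r["p"]);comps(f,r["pixels"],z)
go(589,75,330,74)
E
```

```text
time_s: 12.48
ee_pos: [574.7, -137.5, 330.3]
ee_rot: [-179.9, 0.0, 74.0]
force: [0.5, -0.6, -0.8]
gripper_width: 91.4
walnut_block 0.65
1228 px [251.4  98.5] ctr [593.2 -54.8  24. ] rect [593.2 -55.1] [34.  33.9] 73.9 depthz 24.3
slim_blade 0.8
1563 px [324.   47.2] ctr [670.6 -29.4   6. ] rect [671.7 -35.5] [ 15.2 101.3] 8.1 depthz 6.3
wide_blade 0.81
3600 px [74.6 84.1] ctr [434.    5.2   6. ] rect [435.7  -8.3] [ 27.7 140.6] 7.5 depthz 6.1
spare_collar 0.84
853 px [196.2 211.8] ctr [ 505. -148.   12.] rect [ 504.6 -148.4] [35.8 33.9] 73.9 depthz 12.2
maple_block 0.91
899 px [123.1   9.2] ctr [512.9  40.   36. ] rect [510.1  38.6] [17.3 42.5] 73.9 depthz 28.8
t 12.78 pos [ 575.  -137.3  330.7] rot [1.800e+02 1.000e-02 7.396e+01] w 90.5 | TURN rz rad -0.001 then shift mm [207.9 -45.1   0.7] | q6 then 1
```

View pics/j.png

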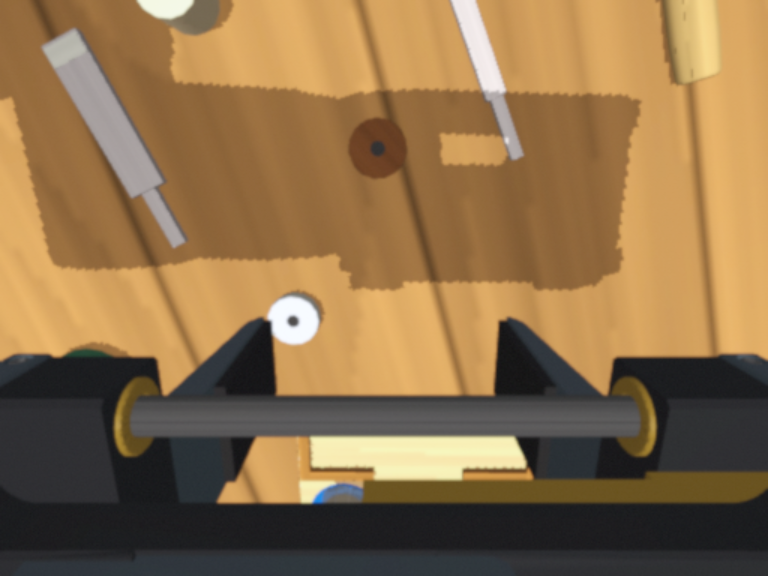

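```bash
python3 - <<'E'
from h import *
go(593.2,-55,198,74.2)
E
```

```text
t 12.78 pos [ 575.  -137.3  330.7] rot [1.800e+02 1.000e-02 7.396e+01] w 90.5 | TURN rz rad -0.004 then shift mm [ 84.1  -4.9 132.7] | q6 then 1
```

```bash
python3 -m jog '[[0.08,0.042,-0.003,0.02,0,0,0],[0.08,0.042,-0.002,0.03,0,0,0],[0.08,0,0,0.04,0,0,0],[0.08,0,0,0.025,0,0,0],[0.08,0,0,0.014,0,0,0],[0.08,0,0,0.004,0,0,0],[0.02,0,0,0,0,0,0],[0.02,0,0,0,0,0,0],[0.02,0,0,0,0,0,0],[0.02,0,0,0,0,0,0],[0.02,0,0,0,0,0,0]]' 20
python3 - <<'E'
from h import *
go(486.6,-318.5,290,74.1)
E
```

```text
time_s: 14.15
ee_pos: [593.6, -54.6, 198.0]
ee_rot: [180.0, 0.0, 74.0]
force: [-0.3, -0.2, 1.5]
gripper_width: 35.6
t 14.15 pos [593.6 -54.6 198. ] rot [179.98   0.    74.02] w 35.6 | TURN rz rad -0.001 then shift mm [-283.1  -30.6  -92. ] | q6 then 10
```

```bash
python3 -m jog '[[0.02,0,0,-0.045,0,0,0],[0.02,0,0,-0.045,0,0,0],[0.02,-0.047,-0.005,0,0,0,0],[0.02,-0.047,-0.005,0,0,0,0],[0.02,-0.047,-0.005,0,0,0,0],[0.02,-0.047,-0.005,0,0,0,0],[0.02,-0.047,-0.005,0,0,0,0],[0.02,-0.048,-0.005,0,0,0,0],[0.02,0,0,0.0,0,0,0],[0.02,0,0,0,0,0,0],[0.02,0,0,0,0,0,0]]'
python3 - <<'E'
from h import *
go(486.6,-318.5,290,74.1)
f=snap("wrist","k",1.5)
E
```

```text
time_s: 15.52
ee_pos: [487.2, -317.3, 287.7]
ee_rot: [-180.0, -0.0, 74.1]
force: [0.1, -0.4, 0.6]
gripper_width: 35.4
t 15.53 pos [ 487.2 -317.3  287.7] rot [-1.7999e+02 -2.0000e-02  7.4100e+01] w 35.4 | TURN rz rad -0.0 then shift mm [-1.3 -0.2 -2.3] | q6 then -18
```

View pics/k.png

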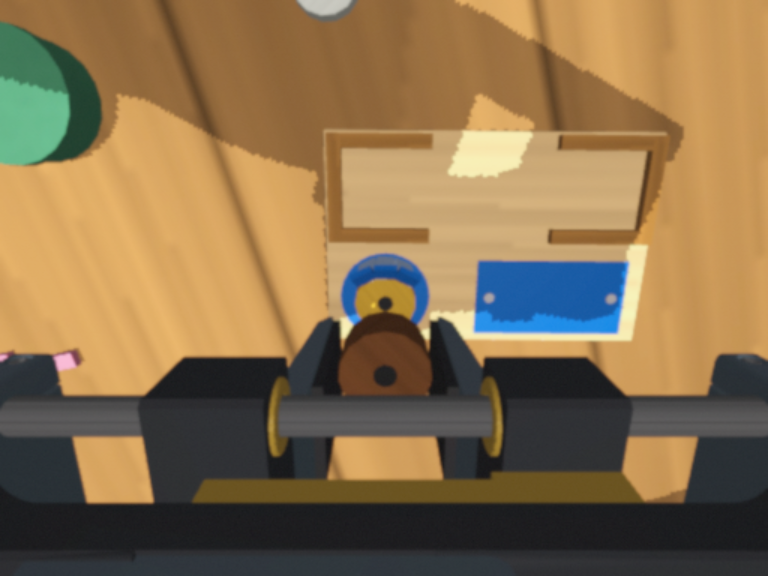

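```bash
python3 -m jog '[[0.02,-0.001,0,0.02,0,0,0],[0.02,0,0,0.02,0,0,0],[0.02,0,0,0.01,0,0,0],[0.02,0,0,0.01,0,0,0],[0.02,0,0,0.005,0,0,0],[0.02,0,0,0,0,0,0]]'
python3 -m jog '[[0.02,0,0,0.004,0,0,0],[0.02,0,0,0.002,0,0,0],[0.02,0,0,0,0,0,0]]'
```

```text
time_s: 16.32
ee_pos: [486.5, -319.3, 222.7]
ee_rot: [-180.0, 0.0, 74.0]
force: [-0.6, 0.2, -0.5]
gripper_width: 35.7
time_s: 16.7
ee_pos: [486.4, -319.4, 216.7]
ee_rot: [-180.0, 0.0, 74.0]
force: [0.8, 0.2, -0.1]
gripper_width: 35.4
```

```bash
python3 -m jog '[[0.05,0,0,0,0,0,0],[0.05,0,0,0,0,0,0],[0.05,0,0,0,0,0,0],[0.05,0,0,-0.03,0,0,0],[0.05,0,0,-0.03,0,0,0],[0.05,0,0,-0.03,0,0,0],[0.091,-0.05,0,-0.01,0,0,0],[0.091,0,0,0,0,0,0],[0.091,0,0,0,0,0,0]]'
python3 - <<'E'
from h import *
f=snap("wrist","l",1.5);go(490-78,10,330,0)
for r in vision.silhouettes("wrist","walnut_block")[:2]:
        print(r["p"]);comps(f,r["pixels"],42)
E
```

```text
time_s: 17.82
ee_pos: [472.4, -367.2, 316.4]
ee_rot: [-180.0, -0.0, 74.0]
force: [0.4, 1.0, -0.6]
gripper_width: 77.3
t 17.88 pos [ 472.6 -366.8  316.2] rot [-1.7993e+02 -5.0000e-02  7.4020e+01] w 80.9 | TURN rz rad 1.292 then shift mm [ -60.6 -376.8  -13.8] | q6 then 51
0.83
1397 px [257.1 140.9] ctr [ 486.5 -319.2   42. ] rect [ 486.2 -319.4] [34.5 34.9] 9.7 depthz 42.3
```

View pics/l.png

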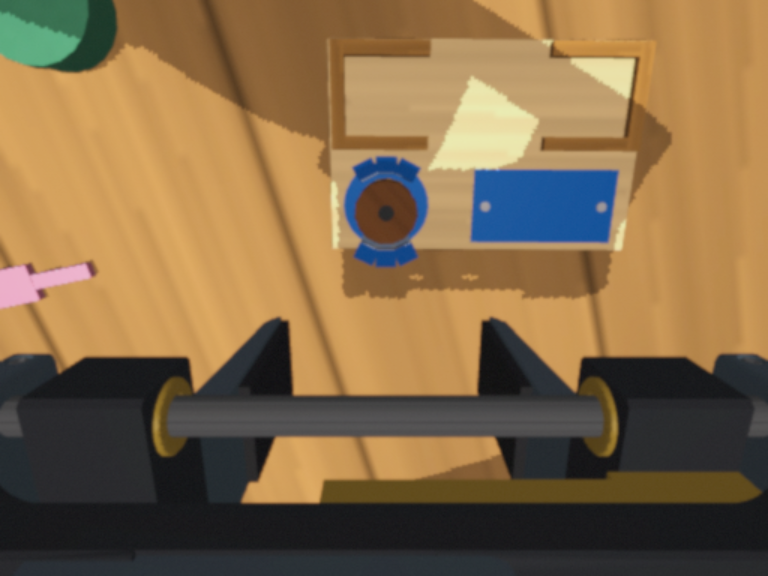

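```bash
python3 - <<'E'
from h import *
go(444.5,-75.6,330,97.5)
E
```

```text
t 17.93 pos [ 472.7 -366.7  316.2] rot [-1.7992e+02 -5.0000e-02  7.4040e+01] w 84.9 | TURN rz rad -0.409 then shift mm [292.2  10.  -13.8] | q6 then -46
```

```bash
python3 -m jog '[[0.091,0,0,-0.007,0,0,-0.137],[0.091,0,0,-0.007,0,0,-0.136],[0.091,0,0,0,0,0,-0.136],[0.091,0.049,0.002,0,0,0,0],[0.091,0.049,0.002,0,0,0,0],[0.091,0.049,0.002,0,0,0,0],[0.091,0.049,0.002,0,0,0,0],[0.091,0.048,0.001,0,0,0,0],[0.091,0.048,0.001,0,0,0,0],[0.091,0,0,0,0,0,0],[0.091,0,0,0,0,0,0],[0.091,0,0,0,0,0,0]]' 40
python3 - <<'E'
from h import *
f=snap("wrist","m")
for n,z in(("wide_blade",6),("maple_block",36)):
    for r in vision.silhouettes("wrist",n)[:2]:
        print(n,r["p"]);comps(f,r["pixels"],z)
go(434.4,1.6,193,97.5)
E
```

```text
time_s: 19.42
ee_pos: [445.0, -77.2, 330.7]
ee_rot: [180.0, 0.0, 97.4]
force: [0.3, -0.7, -0.5]
gripper_width: 91.1
wide_blade 0.73
3113 px [254.9  98.6] ctr [432.4   6.8   6. ] rect [434.6  -8.2] [ 25.  138.9] 8.2 depthz 6.4
maple_block 0.96
1864 px [347.5  49. ] ctr [504.6  55.5  36. ] rect [504.   55.6] [43.1 34.7] 30.2 depthz 36.2
t 19.57 pos [444.9 -77.4 330.6] rot [-1.7999e+02  1.0000e-02  9.7370e+01] w 91.0 | TURN rz rad -0.002 then shift mm [ 7.970e+01 -1.000e-01  1.376e+02] | q6 then -19
```

View pics/m.png

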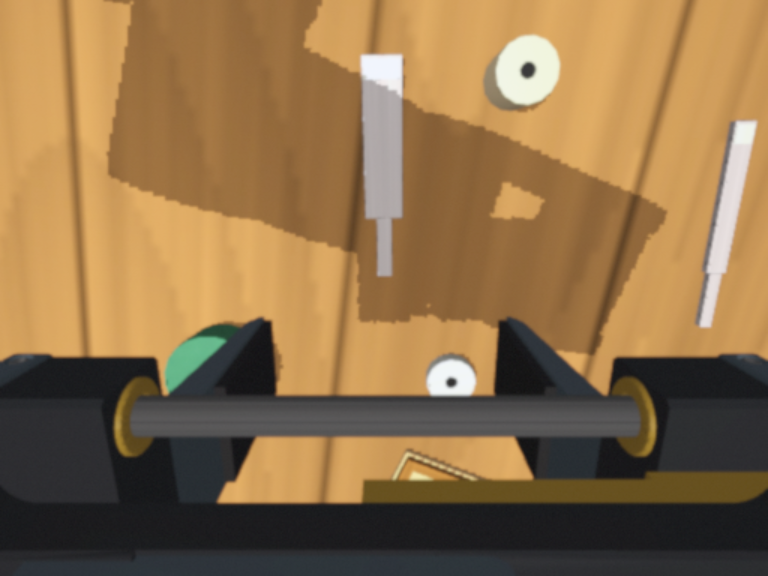

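```bash
python3 -m jog '[[0.06,0.04,0,0.02,0,0,-0.012],[0.06,0.04,0.001,0.03,0,0,0],[0.06,0,0,0.04,0,0,0],[0.06,0,0,0.030,0,0,0],[0.06,0,0,0.014,0,0,0],[0.06,0,0,0.003,0,0,0],[0.06,0,0,0,0,0,0],[0.01,0,0,0,0,0,0],[0.01,0,0,0,0,0,0],[0.01,0,0,0,0,0,0],[0.01,0,0,0,0,0,0],[0.01,0,0,0,0,0,0]]' 45
python3 - <<'E'
from h import *
go(552.1,-271.6,270,164)
E
```

```text
time_s: 21.08
ee_pos: [434.8, 2.8, 193.9]
ee_rot: [-180.0, 0.0, 98.1]
force: [-0.7, -0.1, 3.5]
gripper_width: 24.1
t 21.07 pos [434.8   2.8 193.9] rot [-179.99    0.     98.14] w 24.1 | TURN rz rad -1.149 then shift mm [-188.4 -231.5  -76.1] | q6 then -75
```

```bash
python3 -m jog '[[0.01,0,0,-0.02,0,0,0],[0.01,0,0,-0.04,0,0,0],[0.01,0,0,-0.02,0,0,-0.144],[0.01,0,0,0,0,0,-0.144],[0.01,0,0,0,0,0,-0.144],[0.01,0,0,0,0,0,-0.144],[0.01,0,0,0,0,0,-0.144],[0.01,0,0,0,0,0,-0.144],[0.01,0,0,0,0,0,-0.144],[0.01,0,0,0,0,0,-0.141],[0.01,0,0,0,0,0,0],[0.01,0,0,0,0,0,0]]'
python3 - <<'E'
from h import *
go(551.1,-271.4,270,164)
E
```

```text
time_s: 22.58
ee_pos: [434.8, 2.8, 273.6]
ee_rot: [-180.0, -0.0, 163.9]
force: [1.0, -0.6, -1.2]
gripper_width: 24.1
t 22.57 pos [434.8   2.8 273.6] rot [-1.7999e+02 -1.0000e-02  1.6385e+02] w 24.1 | TURN rz rad -0.003 then shift mm [-187.3 -231.6    3.6] | q6 then -75
```

```bash
python3 -m jog '[[0.01,-0.031,-0.038,0,0,0,0],[0.01,-0.031,-0.039,0,0,0,0],[0.01,-0.031,-0.039,0,0,0,0],[0.01,-0.031,-0.039,0,0,0,0],[0.01,-0.031,-0.038,0,0,0,0],[0.01,-0.032,-0.039,0,0,0,0],[0.01,0,0,0.02,0,0,0],[0.01,0,0,0.01,0,0,0],[0.01,0,0,0,0,0,0],[0.01,0,0,0,0,0,0]]'
python3 - <<'E'
from h import *
go(551.1,-271.4,201,164)
f=snap("wrist","n",1.5);
c=snap("scene","hs",1)["color"];cv2.imwrite("pics/n2.png",cv2.resize(c[230:370,110:270],None,fx=5,fy=5,interpolation=cv2.INTER_CUBIC)[:600])
for n,z in(("wide_blade",57),):
    for r in vision.silhouettes("wrist",n)[:2]:
        print(n,r["p"]);comps(f,r["pixels"],z)
E
```

```text
time_s: 23.82
ee_pos: [550.7, -271.3, 244.3]
ee_rot: [-180.0, 0.0, 164.0]
force: [0.3, 0.8, -1.0]
gripper_width: 24.0
t 23.82 pos [ 550.7 -271.3  244.3] rot [-1.7999e+02  5.0000e-02  1.6399e+02] w 24.0 | TURN rz rad -0.0 then shift mm [-0.4  0.  43.3] | q6 then -101
```

View pics/n.png

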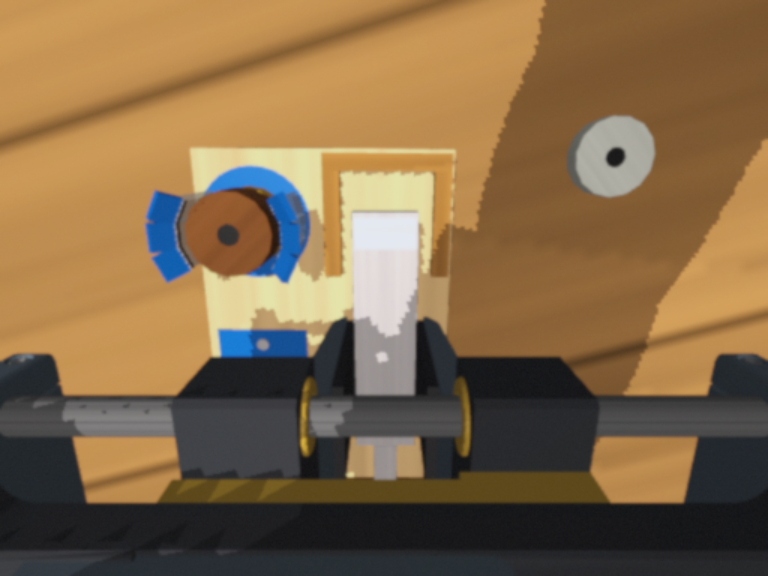

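View pics/n2.png

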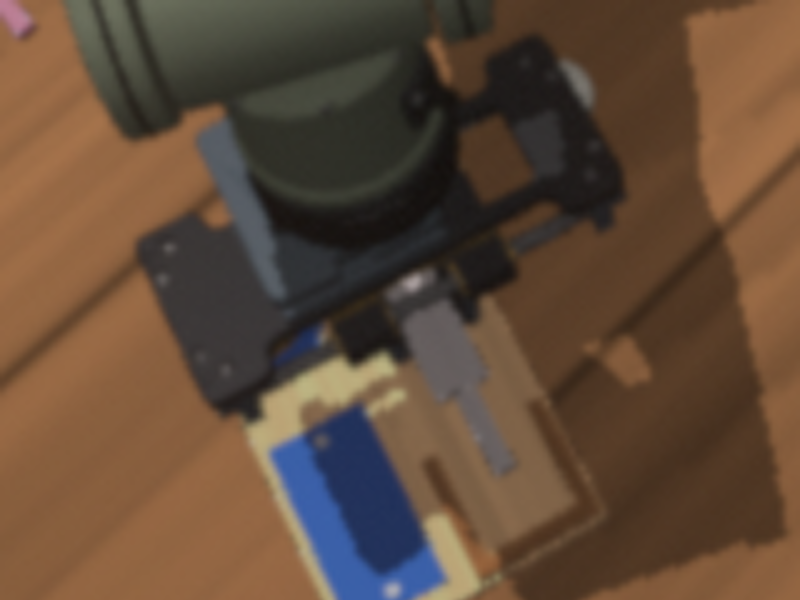

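```bash
python3 -m jog '[[0.01,0,0,0.02,0,0,0],[0.01,0,0,0.015,0,0,0],[0.01,0,0,0.006,0,0,0],[0.01,0,0,0.002,0,0,0],[0.01,0,0,0,0,0,0]]'
python3 -m jog '[[0.045,0,0,0,0,0,0],[0.045,0,0,0,0,0,0],[0.045,0,0,0,0,0,0],[0.045,0,0,-0.02,0,0,0],[0.045,0,0,-0.03,0,0,0],[0.045,0,0,-0.05,0,0,0],[0.091,-0.05,0,-0.04,0,0,0],[0.091,-0.03,0,0,0,0,0],[0.091,0,0,0,0,0,0]]' 20
python3 - <<'E'
from h import *
f=snap("wrist","o",1.5);go(0,0,330,164)
for r in vision.silhouettes("wrist","wide_blade")[:2]:
        print(r["p"]);comps(f,r["pixels"],12)
E
```

```text
time_s: 24.6
ee_pos: [550.7, -271.9, 201.1]
ee_rot: [-180.0, 0.0, 164.0]
force: [0.3, 0.7, -0.6]
gripper_width: 23.9
time_s: 25.72
ee_pos: [627.4, -293.7, 339.7]
ee_rot: [-180.0, 0.1, 164.0]
force: [-1.6, 0.0, -0.8]
gripper_width: 72.0
t 25.77 pos [ 626.2 -293.4  339. ] rot [ 1.7999e+02 -1.1000e-01  1.6398e+02] w 76.0 | TURN rz rad -0.0 then shift mm [682.8 109.4   9. ] | q6 then -100
0.93
2933 px [256.5  98.6] ctr [ 545.5 -270.5   12. ] rect [ 560.1 -274.7] [ 24.7 138.3] 73.3 depthz 12.4
```

View pics/o.png

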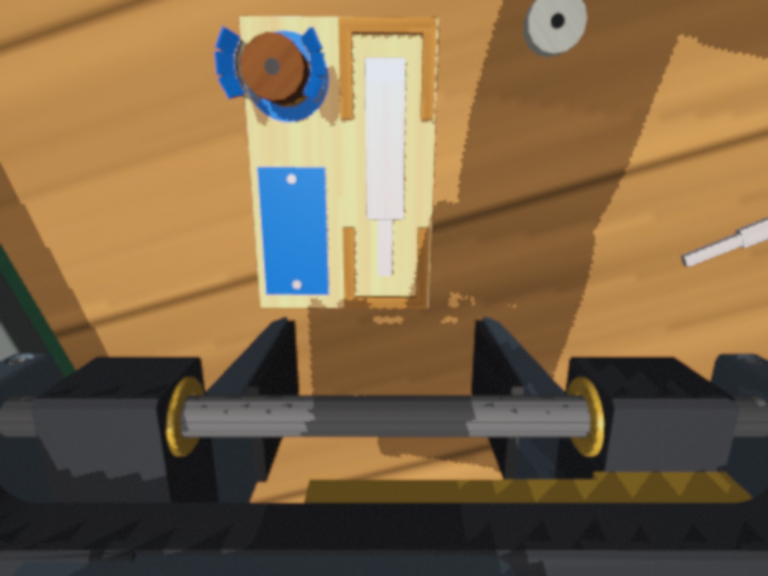

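```bash
python3 - <<'E'
from h import *
go(681,-92,330,98)
E
```

```text
t 25.82 pos [ 625.6 -293.2  338.8] rot [ 1.7998e+02 -1.7000e-01  1.6398e+02] w 80.1 | TURN rz rad 1.151 then shift mm [191.6  82.9   8.8] | q6 then -34
```

```bash
python3 -m jog '[[0.091,0,0,0,0,0,0.165],[0.091,0,0,0,0,0,0.165],[0.091,0,0,0,0,0,0.165],[0.091,0,0,0,0,0,0.164],[0.091,0,0,0,0,0,0.164],[0.091,0,0,0,0,0,0.164],[0.091,0,0,0,0,0,0.164],[0.091,0.048,0.021,0,0,0,0],[0.091,0.048,0.021,0.004,0,0,0],[0.091,0.048,0.021,0.004,0,0,0],[0.091,0.048,0.020,0,0,0,0],[0.091,0,0,0,0,0,0]]'
python3 -m jog '[[0.091,0,0,0,0,0,0],[0.091,0,0,0,0,0,0]]'
python3 - <<'E'
from h import *
f=snap("wrist","p")
for n,z in(("slim_blade",6),("maple_block",36)):
    for r in vision.silhouettes("wrist",n)[:2]:
        print(n,r["p"]);comps(f,r["pixels"],z)
go(681,-92,330,98)
E
```

```text
time_s: 27.32
ee_pos: [681.1, -88.3, 331.2]
ee_rot: [-179.9, -0.1, 98.3]
force: [-0.2, -0.9, -0.7]
gripper_width: 91.2
time_s: 27.58
ee_pos: [681.0, -93.2, 331.7]
ee_rot: [-180.0, 0.0, 97.9]
force: [0.0, 0.4, -0.0]
gripper_width: 90.8
slim_blade 0.68
1832 px [256.3  92.5] ctr [668.   -3.5   6. ] rect [669.6 -15.8] [ 14. 139.] 7.4 depthz 6.3
maple_block 0.65
680 px [87.3  7. ] ctr [523.   41.9  36. ] rect [520.1  40. ] [42.9 13. ] 7.9 depthz 22.8
t 27.73 pos [681.4 -93.1 331.8] rot [-1.7999e+02  1.0000e-02  9.7930e+01] w 91.3 | TURN rz rad -0.001 then shift mm [ 1.1 -0.2  1.8] | q6 then -17
```

View pics/p.png

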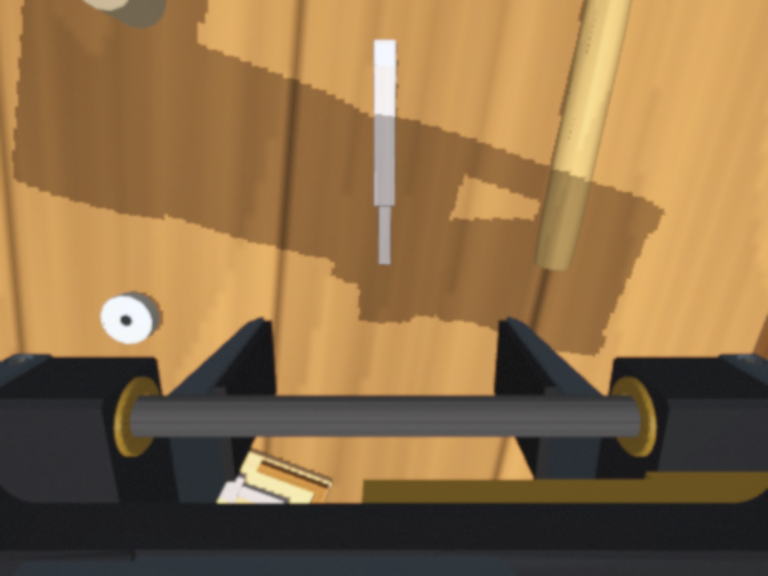

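```bash
python3 - <<'E'
from h import *
go(668.4,-6.9,193,97.6)
E
python3 -m jog '[[0.05,0.043,0,0.03,0,0,0.005],[0.05,0.043,0,0.03,0,0,0],[0.05,0,0,0.04,0,0,0],[0.05,0,0,0.024,0,0,0],[0.05,0,0,0.012,0,0,0],[0.05,0,0,0.002,0,0,0],[0.05,0,0,0,0,0,0],[0,0,0,0,0,0,0],[0,0,0,0,0,0,0],[0,0,0,0,0,0,0],[0,0,0,0,0,0,0],[0,0,0,0,0,0,0]]' 45
python3 - <<'E'
from h import *
go(668.4,-6.9,193,16)
E
```

```text
t 27.73 pos [681.4 -93.1 331.8] rot [-1.7999e+02  1.0000e-02  9.7930e+01] w 91.3 | TURN rz rad 0.006 then shift mm [ 87.1  -1.5 138.8] | q6 then -16
time_s: 29.22
ee_pos: [669.9, -6.6, 193.9]
ee_rot: [-180.0, 0.0, 97.7]
force: [-0.6, -0.3, 1.3]
gripper_width: 11.9
t 29.23 pos [669.9  -6.6 193.9] rot [-180.      0.     97.74] w 11.9 | TURN rz rad 1.427 then shift mm [-1.5 -0.2  0.9] | q6 then 72
```

```bash
python3 -m jog '[[0,0,0,-0.03,0,0,0],[0,0,0,-0.05,0,0,0],[0,0,0,-0.04,0,0,0.143],[0,0,0,-0.03,0,0,0.143],[0,0,0,0,0,0,0.143],[0,0,0,0,0,0,0.143],[0,0,0,0,0,0,0.143],[0,0,0,0,0,0,0.143],[0,0,0,0,0,0,0.143],[0,0,0,0,0,0,0.142],[0,0,0,0,0,0,0.142],[0,0,0,0,0,0,0.142]]'
python3 - <<'E'
from h import *
go(475,280,340,16)
E
```

```text
time_s: 30.72
ee_pos: [669.8, -6.6, 343.4]
ee_rot: [-180.0, 0.0, 15.7]
force: [-0.5, -0.2, -0.9]
gripper_width: 11.8
t 30.73 pos [669.8  -6.6 343.4] rot [-1.7999e+02  4.0000e-02  1.5710e+01] w 11.8 | TURN rz rad -0.005 then shift mm [-108.3 -329.2    3.4] | q6 then 72
```

```bash
python3 -m jog '[[0,-0.018,-0.055,0,0,0,0],[0,-0.018,-0.055,0,0,0,0],[0,-0.018,-0.055,0,0,0,0],[0,-0.018,-0.055,0,0,0,0],[0,-0.018,-0.055,0,0,0,0],[0,-0.018,-0.054,0,0,0,0],[0,0,0,0,0,0,0],[0,0,0,0,0,0,0],[0,0,0,0,0,0,0]]'
python3 - <<'E'
from h import *
f=snap("wrist","q")
H,S,V=[a.astype(int) for a in cv2.split(cv2.cvtColor(f["color"],cv2.COLOR_BGR2HSV))]
comps(f,((H<5)|(H>174))&(S>150)&(V>60),6.5)
go(475,280,340,16)
E
```

```text
time_s: 31.85
ee_pos: [476.3, 279.0, 343.7]
ee_rot: [180.0, -0.0, 15.9]
force: [0.1, -0.6, -1.5]
gripper_width: 12.2
4313 px [295.9  55.8] ctr [607.3 275.7   6.5] rect [604.7 275.2] [88.3 44.4] 16.4 depthz 7.0
1765 px [291.2 160.6] ctr [507.7 248.9   6.5] rect [507.  249.3] [53.  47.8] 18.8 depthz 6.8
321 px [323.8 167.3] ctr [510.4 212.9   6.5] rect [509.8 213. ] [38.4 14. ] 19.0 depthz 48.9
t 31.9 pos [476.3 278.9 343.7] rot [179.98   0.    15.86] w 12.0 | TURN rz rad -0.002 then shift mm [-0.9 -1.4  3.7] | q6 then 103
```

View pics/q.png

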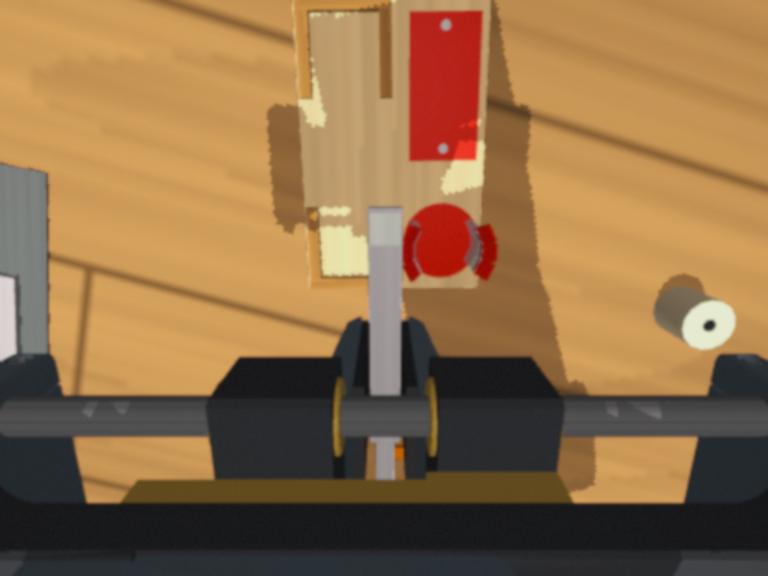

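```bash
python3 - <<'E'
from h import *
go(557.4,328,250,16.2)
E
```

```text
t 31.9 pos [476.3 278.9 343.7] rot [179.98   0.    15.86] w 12.0 | TURN rz rad -0.006 then shift mm [ 91.6 -24.5  93.7] | q6 then 103
```

```bash
python3 -m jog '[[0,0.046,-0.012,0,0,0,-0.006],[0,0.045,-0.012,0.02,0,0,0],[0,0,0,0.05,0,0,0],[0,0,0,0.022,0,0,0],[0,0,0,0,0,0,0],[0,0,0,0,0,0,0],[0,0,0,0,0,0,0]]'
python3 - <<'E'
from h import *
f=snap("wrist","r")
go(557.4,328,201,16.2)
c=snap("scene","rs",1)["color"];cv2.imwrite("pics/r2.png",cv2.resize(c[100:210,290:410],None,fx=5,fy=5,interpolation=cv2.INTER_CUBIC))
E
```

```text
time_s: 32.78
ee_pos: [556.8, 328.2, 253.5]
ee_rot: [-180.0, -0.2, 16.3]
force: [-0.8, -0.7, -0.4]
gripper_width: 11.9
t 32.83 pos [556.7 328.3 253.4] rot [-1.7997e+02 -1.7000e-01  1.6300e+01] w 12.1 | TURN rz rad 0.002 then shift mm [ 0.6  0.5 52.4] | q6 then 103
```

View pics/r.png

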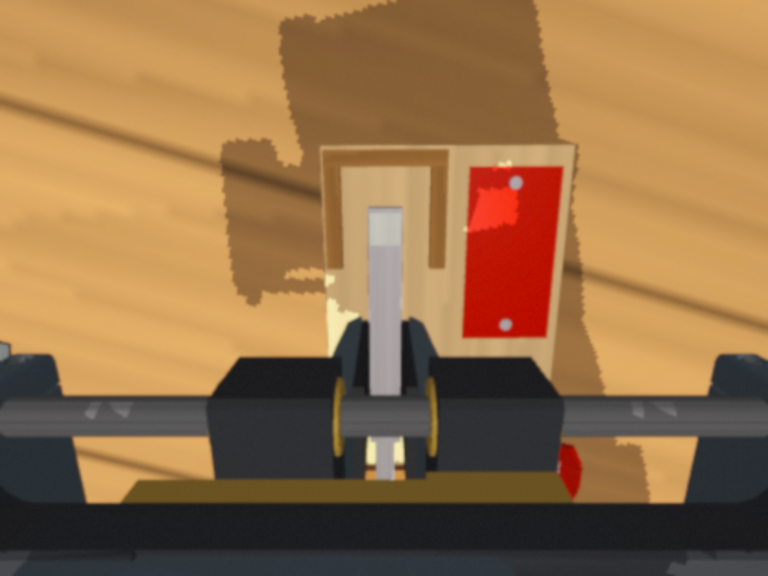

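View pics/r2.png

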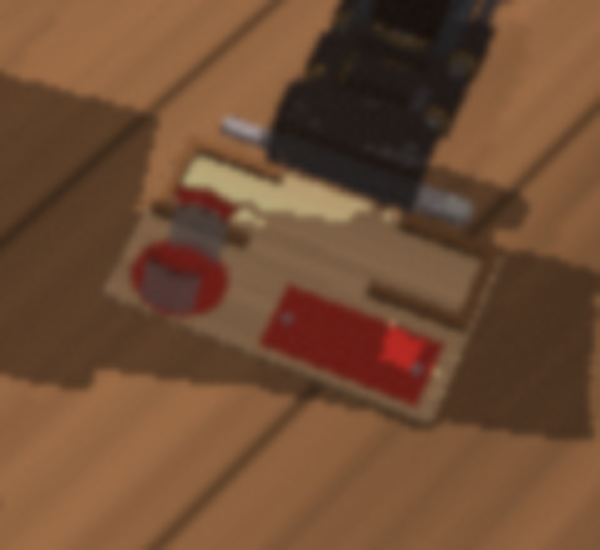

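```bash
python3 -m jog '[[0,0,0,0.025,0,0,0],[0,0,0,0.015,0,0,0],[0,0,0,0.010,0,0,0],[0,0,0,0.002,0,0,0],[0,0,0,0,0,0,0]]'
python3 -m jog '[[0.035,0,0,0,0,0,0],[0.035,0,0,0,0,0,0],[0.035,0,0,0,0,0,0],[0.035,0,0,-0.02,0,0,0],[0.035,0,0,-0.03,0,0,0],[0.035,0,0,-0.05,0,0,0],[0.091,-0.05,0,-0.04,0,0,0],[0.091,-0.03,0,0,0,0,0],[0.091,0,0,0,0,0,0],[0.091,0,0,0,0,0,0]]' 20
python3 - <<'E'
from h import *
f=snap("wrist","s",1.5);go(490,-30,340,106)
for r in vision.silhouettes("wrist","slim_blade")[:2]:
        print(r["p"]);comps(f,r["pixels"],12)
E
```

```text
time_s: 33.5
ee_pos: [556.5, 328.4, 200.2]
ee_rot: [-180.0, -0.1, 16.3]
force: [-0.3, 0.7, -0.2]
gripper_width: 11.8
time_s: 34.75
ee_pos: [481.2, 306.4, 338.8]
ee_rot: [180.0, -0.1, 16.3]
force: [0.9, -0.0, -0.5]
gripper_width: 71.9
t 34.8 pos [481.5 306.4 338.5] rot [ 1.800e+02 -3.000e-02  1.631e+01] w 75.9 | TURN rz rad -1.565 then shift mm [-325.7  -84.6   -1.5] | q6 then 15
0.56
1754 px [256.5 103.1] ctr [559.3 328.9  12. ] rect [548.3 325.7] [138.9  13. ] 15.9 depthz 12.3
```

View pics/s.png

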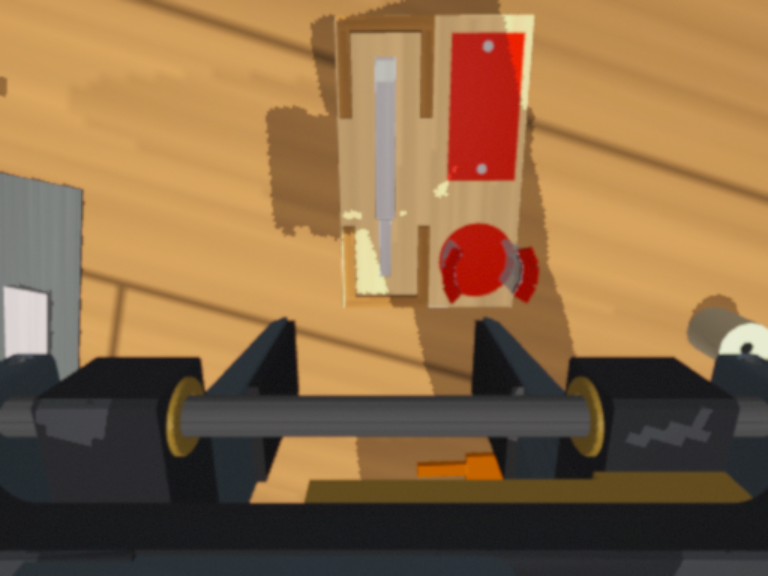

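```bash
python3 - <<'E'
from h import *
go(525.8,-19.4,340,106.2)
E
python3 -m jog '[[0.091,0,0,0,0,0,-0.175],[0.091,0,0,0,0,0,-0.175],[0.091,0,0,0,0,0,-0.175],[0.091,0,0,0,0,0,-0.174],[0.091,0,0,0,0,0,-0.174],[0.091,0,0,0,0,0,-0.174],[0.091,0,0,0,0,0,-0.174],[0.091,0,0,0,0,0,-0.174],[0.091,0,0,0,0,0,-0.174],[0.091,0,0,0,0,0,0]]'
python3 - <<'E'
from h import *
go(525.8,-19.4,340,106.2)
E
```

```text
t 34.85 pos [481.6 306.4 338.3] rot [179.99  -0.    16.3 ] w 80.1 | TURN rz rad -1.569 then shift mm [-325.2  -48.4   -1.7] | q6 then 15
time_s: 36.1
ee_pos: [481.4, 306.4, 338.1]
ee_rot: [-180.0, 0.0, 106.1]
force: [-0.1, 0.8, 0.1]
gripper_width: 90.7
t 36.1 pos [481.4 306.4 338.1] rot [-1.7997e+02  2.0000e-02  1.0608e+02] w 90.7 | TURN rz rad -0.002 then shift mm [-325.2  -48.3   -1.9] | q6 then 15
```

```bash
python3 -m jog '[[0.091,-0.054,-0.008,0,0,0,0],[0.091,-0.054,-0.008,0,0,0,0],[0.091,-0.054,-0.008,0,0,0,0],[0.091,-0.054,-0.008,0,0,0,0],[0.091,-0.054,-0.008,0,0,0,0],[0.091,-0.055,-0.008,0,0,0,0],[0.091,0,0,0,0,0,0],[0.091,0,0,0,0,0,0],[0.091,0,0,0,0,0,0]]'
python3 - <<'E'
from h import *
f=snap("wrist","u")
for r in vision.silhouettes("wrist","maple_block")[:2]:
        print(r["p"]);comps(f,r["pixels"],36)
go(504,55.5,203,106.2)
E
```

```text
time_s: 37.22
ee_pos: [525.3, -18.3, 338.7]
ee_rot: [-180.0, -0.0, 106.3]
force: [0.1, 0.6, -0.2]
gripper_width: 91.1
0.95
1230 px [261.6 106.1] ctr [507.7  58.1  36. ] rect [507.6  57.8] [33.7 34.9] 17.4 depthz 36.4
t 37.33 pos [525.3 -18.2 338.8] rot [-180.    -0.   106.3] w 91.1 | TURN rz rad 0.002 then shift mm [7.670e+01 1.000e-01 1.358e+02] | q6 then -19
```

View pics/u.png

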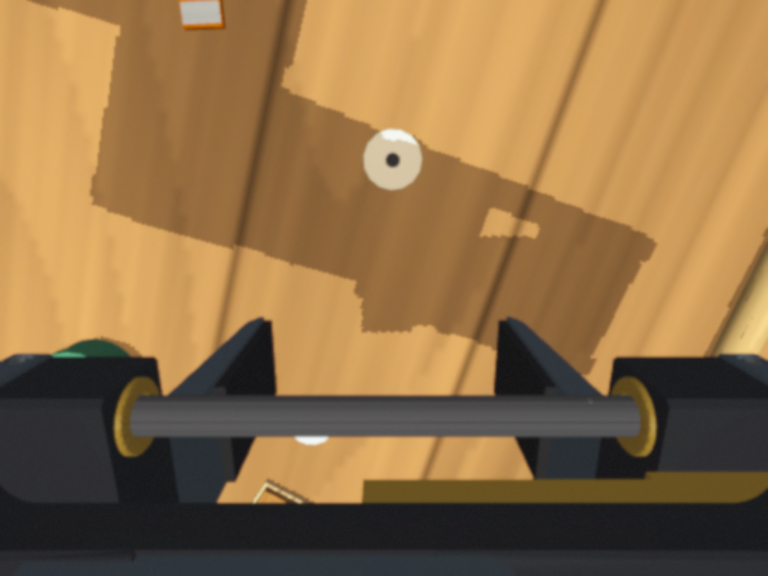

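```bash
python3 - <<'E'
from h import *
go(507.7,58,203,106.2)
E
python3 -m jog '[[0.08,0.039,0.002,0.02,0,0,0],[0.08,0.039,0.001,0.02,0,0,0],[0.08,0,0,0.04,0,0,0],[0.08,0,0,0.03,0,0,0],[0.08,0,0,0.02,0,0,0],[0.08,0,0,0.006,0,0,0],[0.02,0,0,0,0,0,0],[0.02,0,0,0,0,0,0],[0.02,0,0,0,0,0,0],[0.02,0,0,0,0,0,0],[0.02,0,0,0,0,0,0]]' 20
python3 - <<'E'
from h import *
go(508.5,247.5,300,106.2)
E
```

```text
t 37.33 pos [525.3 -18.2 338.8] rot [-180.    -0.   106.3] w 91.1 | TURN rz rad 0.002 then shift mm [ 78.1   4.4 135.8] | q6 then -19
time_s: 38.7
ee_pos: [506.5, 56.3, 203.1]
ee_rot: [180.0, 0.0, 106.2]
force: [0.6, -0.8, 2.2]
gripper_width: 35.6
t 38.7 pos [506.5  56.3 203.1] rot [1.7996e+02 1.0000e-02 1.0621e+02] w 35.6 | TURN rz rad 0.0 then shift mm [183.   55.2 -96.9] | q6 then -11
```

```bash
python3 -m jog '[[0.02,0,0,-0.045,0,0,0],[0.02,0,0,-0.05,0,0,0],[0.02,0.045,0.014,0,0,0,0],[0.02,0.045,0.014,0,0,0,0],[0.02,0.045,0.014,0,0,0,0],[0.02,0.046,0.013,0,0,0,0],[0.02,0,0,0,0,0,0],[0.02,0,0,0,0,0,0],[0.02,0,0,0,0,0,0]]'
python3 - <<'E'
from h import *
go(508.5,247.5,300,106.2)
f=snap("wrist","v",1.5)
for r in vision.silhouettes("wrist","maple_block")[:1]:
        print(r["p"]);comps(f,r["pixels"],297-203+37)
H,S,V=[a.astype(int) for a in cv2.split(cv2.cvtColor(f["color"],cv2.COLOR_BGR2HSV))]
comps(f,((H<5)|(H>174))&(S>150)&(V>60),6.5)
E
```

```text
time_s: 39.83
ee_pos: [508.6, 244.4, 297.7]
ee_rot: [-180.0, 0.0, 106.1]
force: [-0.0, 0.5, -0.3]
gripper_width: 35.4
t 39.83 pos [508.6 244.4 297.7] rot [-1.7996e+02  3.0000e-02  1.0614e+02] w 35.4 | TURN rz rad -0.001 then shift mm [ 3.   0.7 -2.3] | q6 then 8
0.67
3214 px [256.6 236.4] ctr [505.1 255.1 131. ] rect [504.7 256.5] [34.1 34.5] 16.1 depthz 130.5
1793 px [257.8 187.3] ctr [508.1 249.2   6.5] rect [507.9 249.4] [51.8 42.5] 14.5 depthz 7.0
4150 px [364.2 188.6] ctr [604.5 275.6   6.5] rect [604.5 275.3] [88.5 43.8] 16.1 depthz 7.1
```

View pics/v.png

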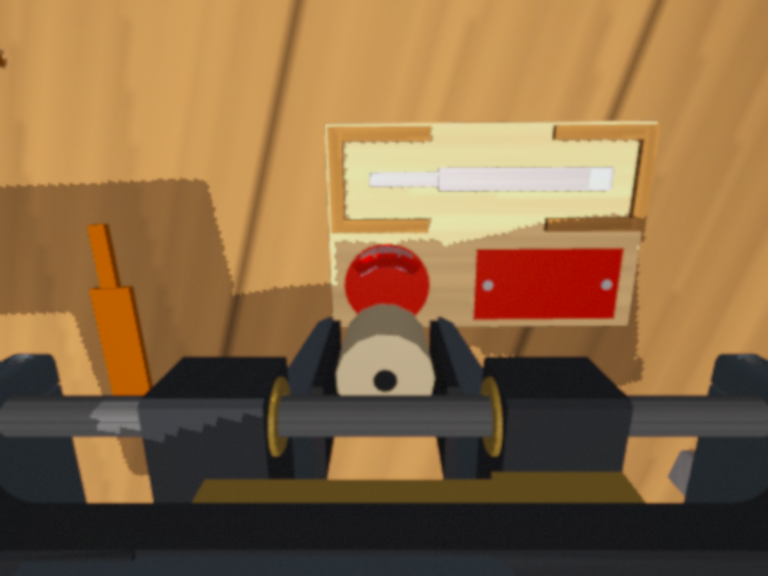

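```bash
python3 - <<'E'
from h import *
f=vision.grab_frame("wrist")
g=f["color"].max(2)[240:266,245:270];v,u=np.where(g<70);print(u.mean()+245,v.mean()+240,len(u))
p=deproj(f,[u.mean()+245,v.mean()+240],130.7)[0];print(p)
R1=R.from_euler("z",106.2,degrees=True).as_matrix()
d=np.array([508.6,247.4,0])-[*p[:2],0];print("shift along tool x, -y:",R1.T@d); go(508.6,247.4,213,106.2)
E
```

```text
256.5325443786982 255.14792899408283 169
[508.40272392 244.3213118  130.7       ]
shift along tool x, -y: [ 2.90140657 -1.04836961  0.        ]
t 39.98 pos [508.8 244.6 297.9] rot [-1.7999e+02  1.0000e-02  1.0613e+02] w 35.4 | TURN rz rad -0.001 then shift mm [ 2.7  0.6 84.9] | q6 then 8
```

Hole and TCP agree; shift +3 mm in x, then down 84.

```bash
python3 -m jog '[[0.02,0.003,0.001,0,0,0,0],[0.02,0,0,0.025,0,0,0],[0.02,0,0,0.015,0,0,0],[0.02,0,0,0.01,0,0,0],[0.02,0,0,0,0,0,0]]'
python3 -m jog '[[0.02,0,0,0.012,0,0,0],[0.02,0,0,0.010,0,0,0],[0.02,0,0,0,0,0,0]]'
python3 -m jog '[[0.02,0,0,0.01,0,0,0],[0.02,0,0,0.004,0,0,0],[0.02,0,0,0,0,0,0]]'
```

```text
time_s: 40.6
ee_pos: [508.7, 248.7, 247.1]
ee_rot: [-179.9, 0.0, 106.2]
force: [-0.7, 0.4, -0.4]
gripper_width: 35.6
time_s: 40.98
ee_pos: [508.6, 248.6, 224.8]
ee_rot: [-179.9, 0.0, 106.2]
force: [-0.8, -0.7, -1.2]
gripper_width: 35.7
time_s: 41.35
ee_pos: [508.8, 248.6, 211.3]
ee_rot: [-180.0, 0.0, 106.2]
force: [0.1, -1.4, -1.1]
gripper_width: 35.4
```

```bash
python3 -m jog '[[0.05,0,0,0,0,0,0],[0.05,0,0,0,0,0,0],[0.05,0,0,0,0,0,0],[0.05,0,0,-0.03,0,0,0],[0.05,0,0,-0.03,0,0,0],[0.05,0,0,-0.03,0,0,0],[0.091,-0.05,0,-0.03,0,0,0],[0.091,-0.05,0,0,0,0,0],[0.091,0,0,0,0,0,0],[0.091,0,0,0,0,0,0],[0.091,0,0,0,0,0,0]]'
python3 - <<'E'
from h import *
f=snap("wrist","w",1.5);go(450,0,330,106.2)
for r in vision.silhouettes("wrist","maple_block")[:2]:
        print(r["p"]);comps(f,r["pixels"],42)
snap("top","wt",1.5)
E
```

```text
time_s: 42.72
ee_pos: [536.4, 153.7, 331.5]
ee_rot: [-180.0, -0.0, 106.3]
force: [-0.3, -0.2, -0.4]
gripper_width: 90.8
t 42.77 pos [536.4 153.7 331.5] rot [-1.7997e+02 -1.0000e-02  1.0630e+02] w 90.6 | TURN rz rad 0.002 then shift mm [-123.5 -125.9    1.5] | q6 then -1
0.63
1405 px [256.7  79.2] ctr [508.2 249.6  42. ] rect [508.1 249.4] [33.1 34.9] 16.2 depthz 42.3
```

View pics/w.png

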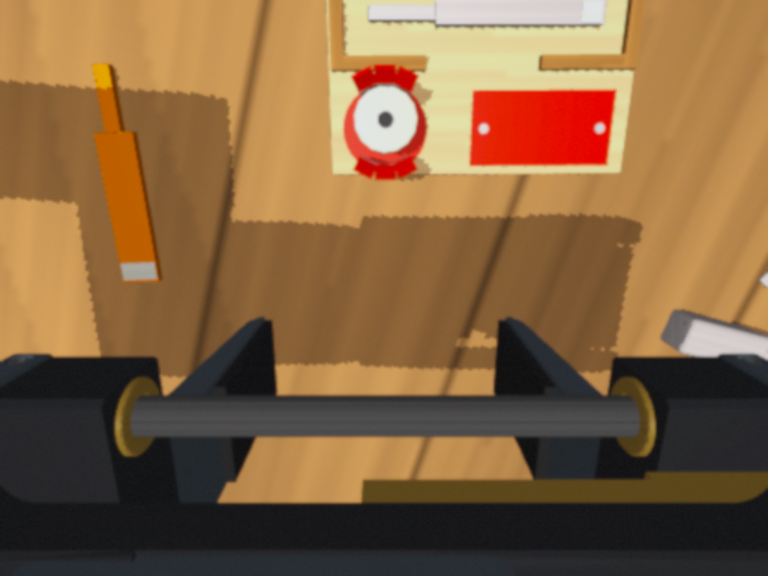

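View pics/wt.png

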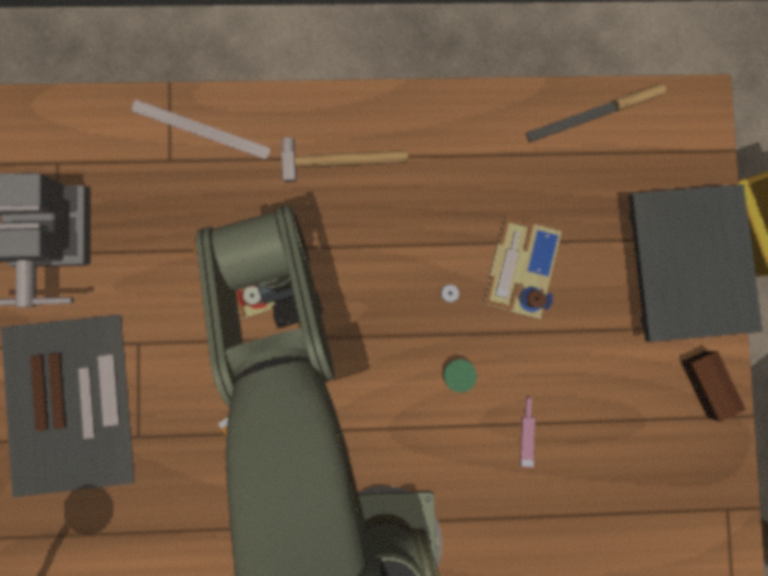

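```bash
python3 -c "
from workcell import ticket; print(ticket.job_done())"
```

```text
the job is handed in; nothing more can be done
None
```

Both chisel kits are made up, and I handed the job in at about 43 s of the 128 s allowed. The hand-in gives no verdict, so what follows is from my own last checks.

- **Blue tray:** the brass collar lies flat on the sleeve floor with the walnut block on top of it, its top measured at 42.3 mm against the line at 42. The wide blade lies flat in its pocket, its centre within about 2 mm of the pocket's, with the surface at about 12.4 mm.
- **Red tray:** the slim blade lies flat in its pocket within about 1 mm of centre. The maple block stands in its sleeve with its top at 42.3 mm.
- **Left alone:** the spare collar, hammer and wax tin were not touched and look in place in the last overhead picture, though I did not measure them again. The orange and pink look-alike blades were not touched.

One check disagreed slightly. The camera put the maple block about 2 mm off the computed sleeve axis, which is within the bore clearance and the tolerance. No check failed, and the forces reported after each move stayed below 7 N.

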